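# Rack the lacquered brass cups in the drying case

### The job

Pull the tray of the drying case all the way out and put every brass cup that lies on the counter upside down over a drying peg on it, one cup to a peg and its rim flat on the tray floor. Then push the tray fully home into the case, and after that slide the red transport lock on the case's top to its end stop at the robot's left. Leave the other things on the counter where they are.

Things in the scene. Friction and masses are not known exactly. Their poses are not given: they have to be found in the camera images.
- cup1: Brass cup, starts lying on its side, 0.18 kg, 115 mm long: a 46 mm square foot 8 mm thick, then a round hollow body widening from 40 mm diameter at the foot to 56 mm at the open mouth. Wall 4 mm, bore 100 mm deep, 48 mm wide at the mouth. Origin on its axis midway along its length; x runs from foot to mouth, y and z are square to the sides of the foot. Absent cups read None.
- cup2: Brass cup, starts lying on its side, 0.18 kg, 115 mm long: a 46 mm square foot 8 mm thick, then a round hollow body widening from 40 mm diameter at the foot to 56 mm at the open mouth. Wall 4 mm, bore 100 mm deep, 48 mm wide at the mouth. Origin on its axis midway along its length; x runs from foot to mouth, y and z are square to the sides of the foot. Absent cups read None.
- cup3: Brass cup, starts lying on its side, 0.18 kg, 115 mm long: a 46 mm square foot 8 mm thick, then a round hollow body widening from 40 mm diameter at the foot to 56 mm at the open mouth. Wall 4 mm, bore 100 mm deep, 48 mm wide at the mouth. Origin on its axis midway along its length; x runs from foot to mouth, y and z are square to the sides of the foot. Absent cups read None.
- cup4: Brass cup, starts lying on its side, 0.18 kg, 115 mm long: a 46 mm square foot 8 mm thick, then a round hollow body widening from 40 mm diameter at the foot to 56 mm at the open mouth. Wall 4 mm, bore 100 mm deep, 48 mm wide at the mouth. Origin on its axis midway along its length; x runs from foot to mouth, y and z are square to the sides of the foot. Absent cups read None.
- cup1_mouth (a point): Centre of the mouth of cup1, in the plane of its rim, 57.5 mm along x from the cup's origin.
- cup2_mouth (a point): Centre of the mouth of cup2, in the plane of its rim, 57.5 mm along x from the cup's origin.
- cup3_mouth (a point): Centre of the mouth of cup3, in the plane of its rim, 57.5 mm along x from the cup's origin.
- cup4_mouth (a point): Centre of the mouth of cup4, in the plane of its rim, 57.5 mm along x from the cup's origin.
- case: Drying case standing on the counter: aluminium frame with glass sides, back and top, open at the front, 220 mm deep (x), 372 mm wide (y), 165 mm high. Fixed. Origin at the centre of its underside; its open front faces -x, towards the robot. The tray runs out of its front.
- peg1 (a point): Foot of a green upright drying peg (20 mm diameter, 70 mm high) on the tray floor, 18 mm above the counter; the three pegs stand in a row across the tray, 130 mm apart, 58 mm behind the tray's front face, z up. They move with the tray.
- peg2 (a point): Foot of a green upright drying peg (20 mm diameter, 70 mm high) on the tray floor, 18 mm above the counter; the three pegs stand in a row across the tray, 130 mm apart, 58 mm behind the tray's front face, z up. They move with the tray.
- peg3 (a point): Foot of a green upright drying peg (20 mm diameter, 70 mm high) on the tray floor, 18 mm above the counter; the three pegs stand in a row across the tray, 130 mm apart, 58 mm behind the tray's front face, z up. They move with the tray.
- tray (a joint): Pull-out tray of the case (white floor 340 mm wide, blue front panel whose top is 48 mm above the counter): opening in m, 0 = fully home, 0.17 = fully out. Slides along the case's x axis, takes about 3 N.
- tray_handle (a point): Middle of the steel bar handle of the tray: an 11 mm thick, 120 mm long bar along the case's y axis, 35 mm in front of the blue front panel, 33 mm above the counter. The gap between bar and panel is 29 mm: fingers can hook in from above.
- lock (a joint): Transport lock on top of the case: position of its red grip in m, 0 = open end, 0.10 = end stop (locked). Slides along the case's +y axis (to the robot's left), takes about 2 N.
- lock_top (a point): Centre of the top of the red lock grip, a block 28 mm (case x) by 20 mm (case y), 40 mm high, which runs along a low aluminium track 40 mm wide on the case's top.
- jar: Clear jar with a red lid, 72 mm diameter, 85 mm high; not part of the job. Origin at the centre of its underside.
- figurine: Brass figurine, 52 mm base, 145 mm high; not part of the job. Origin at the centre of its underside.
- carton_red: Red carton 90 x 60 x 45 mm; not part of the job. Origin at the centre of its underside.
- carton_white: White carton 100 x 70 x 40 mm; not part of the job. Origin at the centre of its underside.
- screwdriver: Screwdriver with yellow handle, 200 mm long, 26 mm thick; not part of the job. Origin at the centre of its underside.
- brush: Brush, 200 mm long, 20 mm thick; not part of the job. Origin at the centre of its underside.
- tape: Yellow roll of tape lying flat, 90 mm across, 24 mm high; not part of the job. Origin at the centre of its underside.
Things that resemble listed ones, but are neither listed nor needed, are in the scene too. Leave any green, pink or turquoise look-alike of the cup2 alone.

How it is judged:
On the way, in this order (a step that is already met when the one before it is completed fails the run):
1. the tray is pulled all the way out (value of joint tray above 0.155 m), for 0.2 s.
2. every cup present is upside down on a peg, its rim on the tray floor (angle between each of cup1, cup2, cup3, cup4's own x axis and vertical above 2.97 rad and ((horizontal distance between cup1_mouth and peg1 below 0.016 m and z of cup1_mouth in the frame of peg1 below 0.006 m) or (horizontal distance between cup1_mouth and peg2 below 0.016 m and z of cup1_mouth in the frame of peg2 below 0.006 m) or (horizontal distance between cup1_mouth and peg3 below 0.016 m and z of cup1_mouth in the frame of peg3 below 0.006 m)) and ((horizontal distance between cup2_mouth and peg1 below 0.016 m and z of cup2_mouth in the frame of peg1 below 0.006 m) or (horizontal distance between cup2_mouth and peg2 below 0.016 m and z of cup2_mouth in the frame of peg2 below 0.006 m) or (horizontal distance between cup2_mouth and peg3 below 0.016 m and z of cup2_mouth in the frame of peg3 below 0.006 m)) and ((horizontal distance between cup3_mouth and peg1 below 0.016 m and z of cup3_mouth in the frame of peg1 below 0.006 m) or (horizontal distance between cup3_mouth and peg2 below 0.016 m and z of cup3_mouth in the frame of peg2 below 0.006 m) or (horizontal distance between cup3_mouth and peg3 below 0.016 m and z of cup3_mouth in the frame of peg3 below 0.006 m)) and ((horizontal distance between cup4_mouth and peg1 below 0.016 m and z of cup4_mouth in the frame of peg1 below 0.006 m) or (horizontal distance between cup4_mouth and peg2 below 0.016 m and z of cup4_mouth in the frame of peg2 below 0.006 m) or (horizontal distance between cup4_mouth and peg3 below 0.016 m and z of cup4_mouth in the frame of peg3 below 0.006 m))), for 0.2 s.
3. with the cups on their pegs the tray is fully home (all of step 2 and value of joint tray below 0.006 m), for 0.2 s.
4. the lock is at its end stop with the tray home (value of joint tray below 0.006 m and value of joint lock above 0.095 m), for 0.2 s.
At the end, for the whole second after the job is handed in: Every cup present is upside down (within 10 degrees) over a peg, the centre of its mouth within 16 mm of the peg's axis and its rim within 6 mm of the tray floor, at rest; the tray is within 6 mm of fully home; the lock grip is within 5 mm of its end stop (all of step 2 and all of step 4 and linear speed of each of cup1, cup2, cup3, cup4 below 0.03 m/s); the robot touches nothing.
It fails at once if something that is not part of the job is moved more than 40 mm (distance of any of jar, figurine, carton_red, carton_white, screwdriver, brush, tape from where it was at the start of the episode above 0.04 m).
Of cup1, cup2, cup3, cup4 only 2 to 3 are there at a start; the rules pass over those that are not, and their reading is None.
At some moment in a run one of cup1, cup2, cup3, cup4 may be knocked a few centimetres aside while the robot is not near it.
Once in a run the grip may slacken for a moment while it holds something.
It also fails if it takes over 210 s, if anything falls off the work surface, if the arm or the gripper's body presses on something with over 40 N, if the wrist force passes 120 N, or if a joint passes its speed limit or range.

### The arm

A 6-joint arm with a two-finger parallel gripper is mounted at the origin on the work surface. World frame = base frame: x ahead of the robot, y to its left, z up, the work surface at z = 0. Lengths are in m, angles in rad, forces in N, time in s.
With the tool pointing down it reaches from about 0.25 to 0.85 m from the base axis. Payload 12.5 kg.
Tool frame: the origin (TCP) lies at the very end of the fingers, on their centre line; the grasp point (between the pads) lies 19 mm behind it; z points along the fingers, y is the line along which they close (so a half turn about z gives the same grasp; the last joint's range is limited). The gripper opens to 93 mm and grips with 3 to 60 N. Pads are 15 mm wide; open, the fingers measure 128 mm over their backs; the gripper's body (75 mm by 188 mm) begins 65 mm behind the grasp point.
Start: joints at [1.252, 0.351, 1.652, -0, 1.139, -0.085], TCP at [0.127, 0.535, 0.219] pointing down, gripper open.
Joint ranges: [-2.75, 2.75], [-0.79, 2.1], [0.01, 2.65], [-1.57, 4.71], [0.07, 3.14], [-2.87, 2.87]. Speed limits (rad/s): [2.22, 2.22, 2.79, 3.14, 3.14, 3.14].

### API

Orientations are given as a 3x3 rotation matrix whose columns are the frame's x, y, z axes.
In Python, from cell import bot gives the robot as it stands.
- The arm moves only by the shell command python3 -m pendant 'ROWS' [FORCE]. ROWS is JSON, a list of rows, each a list of 3 entries, a list of its own where there are three numbers: the closure, from -1 (fully open) to 1 (shut), then the shift along the tool's x, y, z each as a share of 40 cm, from -1 to 1, then the turn, a rotation vector about the tool's x, y, z each as a share of 180 degrees, from -1 to 1. In form: [[grip, [x, y, z], [wx, wy, wz]], ...]. A call has 1 to 20 rows; each row is the pose to reach, as a shift and turn from the pose commanded when the call began, along the tool's axes at that moment, turning the shorter way round; what a row does not reach only later rows make up. A row lasts 1/10 s, in which the tool goes at most 50 mm and 8.59 degrees, less where a joint would pass 70% of its speed; a pose out of reach is approached as far as the arm can. A call with a number of a shift or a turn outside -1 to 1 is refused whole. A call with a gripper value outside its range is refused whole. The fingers move at their own pace and stop on an object; FORCE is the grip in N (left out, the last holds). Time passes only in rows, so rows that repeat a pose let the fingers close. It gives the time, the measured TCP pose, the force, the opening and the grip force at its end, in the units of the state.
- bot.observe(): the state, without advancing time (a new reading comes with each control period).
- bot.camera(name): name is "side" or "top"; returns a dict with "pixels" (480x640x3 uint8, red, green, blue), "fovy" (degrees; the focal length in pixels is half the picture's height over the tangent of half this angle, whatever the lens; pixels are square), "cx", "cy" (the principal point, pixels), "k1" (the pictures are not rectified: a ray, as slopes to the right and down, at radius r is drawn at 1 + k1 r^2 times it, then the intrinsics apply), "cam_to_world" (4x4, takes a point from camera to world coordinates). Camera axes: x right, y up, looking along -z (the intrinsics and any distortion apply to the point x, -y, -z); pixel columns grow to the right and rows downward; lengths in m; the calibration is good to about 2 mm. A picture is of the moment at which its call begins. There is no depth.
- bot.job_done(): hands the job in; it is judged then, once.
The state is a dict: "time_s": time; "joint_pos": joint angles; "qvel": joint speeds; "joint_torque": joint torques, N m; "eef_pos": TCP position; "tool_rot": TCP orientation; "force": force on the tool from outside, world axes, zero at the start; "wrist_torque": the same for the moment, N m; "grip_width": finger opening in m; "grasp_force": force on a finger pad.
Only numpy, scipy, OpenCV 4.12 (cv2) and the standard library are available. Lean on these libraries where they do the work, as an engineer would, in place of code of your own. Each camera call takes 0.05 s, during which the arm holds its last target. There are 200 camera calls.

## Working session

There is one attempt and no reset: what is moved stays moved. The work goes in short steps, Python scripts to look and compute and a shell command to move; the robot and the scene stay as the last step left them, time stands still between calls to the robot, and variables do not carry over. Pictures are saved under pics/ and viewed, at most 14 in all, crops included, and the job is handed in when it is done.

```bash
mkdir -p pics; ls; python3 - <<'E'
from cell import bot
import cv2,json
s=bot.observe();print({k:(v if not hasattr(v,'round') else v) for k,v in s.items()})
for n in("side","top"):
    c=bot.camera(n);cv2.imwrite(f"pics/{n}0.png",c["pixels"][:,:,::-1]);print(n,c["fovy"],c["cx"],c["cy"],c["k1"],c["cam_to_world"])
E
```

```text
pics
{'time_s': 0.0, 'joint_pos': array([ 1.25238766e+00,  3.51207397e-01,  1.65245586e+00,  1.98857059e-05,
        1.13913597e+00, -8.45696845e-02]), 'qvel': array([1.30132684e-03, 4.59012255e-04, 6.16681211e-04, 6.88462052e-05,
       6.36810997e-04, 2.95173864e-04]), 'joint_torque': array([-7.48664279e-04, -4.97318673e+01, -2.85253984e+01,  6.97839679e-02,
        2.57534010e-02, -1.21255143e-04]), 'eef_pos': array([0.12728045, 0.53468993, 0.21810516]), 'tool_rot': array([[-9.72782067e-01,  2.31721587e-01, -3.94878272e-04],
       [ 2.31721893e-01,  9.72781406e-01, -1.14027025e-03],
       [ 1.19905009e-04, -1.20073639e-03, -9.99999272e-01]]), 'force': array([ 0.69405201, -0.25963173, -0.18860081]), 'wrist_torque': array([ 0.01530694, -0.00995933, -0.01829856]), 'grasp_force': 0.0, 'grip_width': 0.09310016599117005}
side 53.849922656349904 319.0855833937178 237.28067648996014 -0.100478230807709 [[ 0.69977948  0.56064416 -0.44270397 -0.02747756]
 [-0.71434493  0.54531236 -0.43857239 -0.58155273]
 [-0.0044711   0.6231473   0.78209171  1.14697727]
 [ 0.          0.          0.          1.        ]]
top 45.50787666583356 329.4419432088084 241.2821791748471 -0.0914220855877369 [[ 0.00653441  0.99507779 -0.09888119  0.36620347]
 [-0.9999561   0.00716627  0.00603633  0.00780261]
 [ 0.00671522  0.09883741  0.99508094  1.56792204]
 [ 0.          0.          0.          1.        ]]
```

View pics/side0.png

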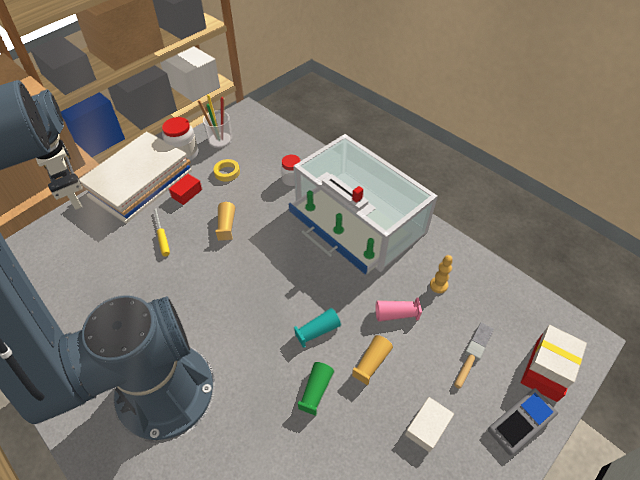

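View pics/top0.png

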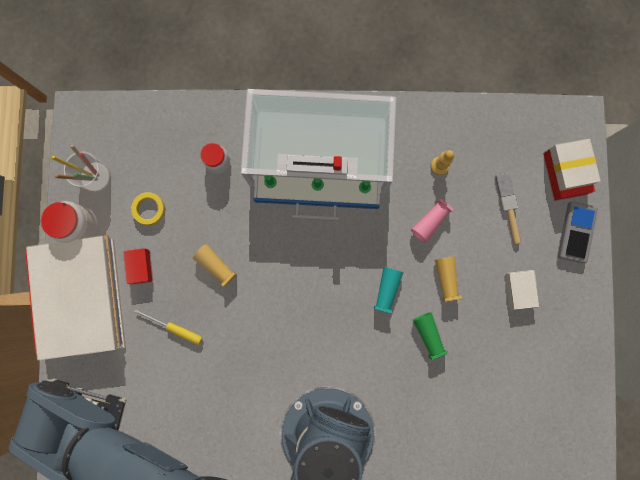

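The two brass cups show in top at (215,265) and (448,278), and in side at (226,220) and (373,359). The teal (388,290), green (430,335) and pink (431,221) cups are look-alikes, and the brass item at (442,162) is the figurine. I'll confirm in an enlarged crop.

```bash
cat > h.py <<'E'
import numpy as np,cv2
from cell import bot
def snap(n):
    c=bot.camera(n);c["f"]=240/np.tan(np.radians(c["fovy"]/2));c["M"]=np.array(c["cam_to_world"])
    c["K"]=np.array([[c["f"],0,c["cx"]],[0,c["f"],c["cy"]],[0,0,1.]]);c["D"]=np.array([c["k1"],0,0,0.]);return c
def ray(c,u,v):
    p=cv2.undistortPoints(np.array([[[u,v]]],float),c["K"],c["D"])[0,0]
    return c["M"][:3,3],c["M"][:3,:3]@np.array([p[0],-p[1],-1.])
def plane(c,u,v,z):
    o,d=ray(c,u,v);return o+d*(z-o[2])/d[2]
def proj(c,P):
    q=(np.atleast_2d(P)-c["M"][:3,3])@c["M"][:3,:3]
    return cv2.projectPoints(q*[1,-1,-1],np.zeros(3),np.zeros(3),c["K"],c["D"])[0][:,0]
def tri(c1,p1,c2,p2):
    (o1,d1),(o2,d2)=ray(c1,*p1),ray(c2,*p2)
    A=np.c_[d1,-d2];t=np.linalg.lstsq(A,o2-o1,rcond=None)[0];a,b=o1+t[0]*d1,o2+t[1]*d2
    return (a+b)/2,np.linalg.norm(a-b)
def blobs(c,lo,hi,amin=60):
    h=cv2.cvtColor(c["pixels"],cv2.COLOR_RGB2HSV);m=cv2.inRange(h,lo,hi)
    n,l,s,ce=cv2.connectedComponentsWithStats(m)
    return [(l==i,s[i,4],ce[i]) for i in range(1,n) if s[i,4]>=amin]
E
python3 - <<'E'
from h import *
np.set_printoptions(precision=4,suppress=True)
C={n:snap(n) for n in("top","side")}
t=C["top"]["pixels"][:,:,::-1];s=C["side"]["pixels"][:,:,::-1]
g=lambda im,x,y:cv2.resize(im[y-32:y+32,x-32:x+32],(300,300),interpolation=cv2.INTER_CUBIC)
cv2.imwrite("pics/crop1.png",np.vstack([np.hstack([g(t,215,265),g(t,448,278)]),np.hstack([g(s,226,220),g(s,373,359)])]))
R={"brass":((10,120,90),(22,255,255)),"green":((55,120,40),(80,255,255)),"red":((0,170,120),(6,255,255)),"blue":((105,150,60),(120,255,255))}
for n in C:
  for k,(lo,hi) in R.items():
    for m,a,ce in blobs(C[n],lo,hi,25):
        if n=="side" and (ce[0]<150): continue
        x0,y0,w,h=cv2.boundingRect(m.astype(np.uint8));print(n,k,a,ce.round(1),(x0,y0,w,h))
E
```

```text
top brass 361 [441.9 162.7] (431, 151, 23, 24)
top brass 29 [ 61.6 175.9] (55, 175, 17, 3)
top brass 684 [214.7 264.8] (196, 245, 40, 41)
top brass 721 [447.7 278. ] (435, 257, 26, 44)
top brass 279 [ 18.7 365.7] (0, 357, 38, 18)
top brass 49 [ 13.7 380.2] (2, 376, 23, 9)
top green 105 [269.8 181.1] (265, 176, 11, 11)
top green 104 [317.2 183.9] (312, 179, 12, 11)
top green 98 [364.4 186.6] (359, 181, 11, 12)
top green 756 [429.7 335.2] (414, 313, 33, 47)
top red 399 [211.9 154.3] (201, 144, 23, 22)
top red 70 [337.  161.5] (334, 157, 7, 10)
top red 196 [577.3 190.4] (560, 185, 35, 12)
top red 820 [ 56.2 219.3] (41, 202, 31, 36)
top red 670 [136.2 265.6] (124, 249, 24, 34)
top blue 384 [315.4 202.5] (254, 198, 125, 10)
top blue 358 [582.4 217.2] (571, 207, 24, 21)
side brass 766 [231.7  47.2] (221, 0, 22, 103)
side brass 88 [204.2 111.3] (198, 100, 14, 26)
side brass 104 [174.7 172.2] (159, 159, 31, 26)
side brass 86 [225.7 165. ] (218, 162, 17, 9)
side brass 113 [228.5 176.3] (215, 169, 25, 12)
side brass 501 [224.4 221. ] (215, 202, 20, 38)
side brass 478 [441.7 275.7] (430, 255, 22, 38)
side brass 913 [372.1 358.6] (352, 336, 41, 49)
side brass 188 [464.1 370.7] (455, 355, 20, 33)
side green 49 [210.3 113.8] (207, 104, 8, 22)
side green 118 [309.7 201.3] (306, 191, 9, 20)
side green 124 [338.1 224. ] (334, 213, 9, 21)
side green 135 [369.2 249.1] (364, 238, 10, 21)
side green 960 [315.3 387. ] (298, 362, 36, 54)
side red 378 [175.5 125.6] (162, 117, 27, 20)
side red 175 [290.  160.7] (282, 155, 18, 15)
side red 496 [185.7 187.5] (169, 174, 31, 31)
side red 44 [357.8 189.9] (353, 187, 10, 7)
side red 293 [546.4 381.6] (527, 369, 40, 26)
side blue 95 [174.1 177.9] (159, 166, 31, 25)
side blue 538 [332.7 242.3] (294, 207, 73, 67)
side blue 514 [536.7 408.3] (521, 393, 32, 32)
```

View pics/crop1.png

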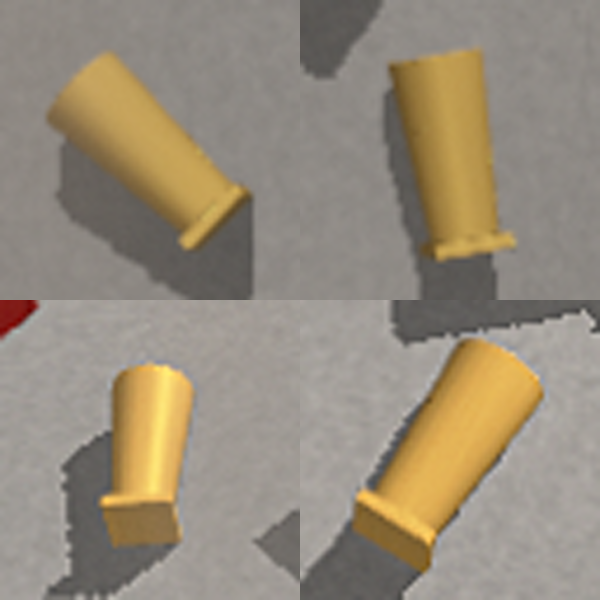

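The crop confirms two brass cups. Both have their square foot towards the robot: the left cup's mouth points up-left and the right cup's mouth points up. Next I measure all positions.

```bash
python3 - <<'E'
from h import *
np.set_printoptions(precision=4,suppress=True)
T,S=snap("top"),snap("side")
for nm,a,b in[("pegL",(269.8,181.1),(309.7,201.3)),("pegM",(317.2,183.9),(338.1,224)),("pegR",(364.4,186.6),(369.2,249.1)),("lock",(337,161.5),(357.5,190)),("blue",(315.4,202.5),(332.7,242.3))]: print(nm,*tri(T,a,S,b))
print("pegs top onto z=.088",[plane(T,u,v,.085)for u,v in[(269.8,181.1),(317.2,183.9),(364.4,186.6)]])
print("panel top edge",[plane(T,u,v,.048)for u,v in[(254,200),(379,206)]])
# case top front corners, handle
print("case front",[plane(T,u,v,.165)for u,v in[(243,178),(395,181)]],"back",[plane(T,u,v,.165)for u,v in[(247,91),(395,97)]])
print("handle",plane(T,316,217,.033),plane(T,294,217,.033),plane(T,338,217,.033))
for m,a,ce in blobs(T,(10,120,90),(22,255,255),600):
    p=np.argwhere(m)[:,::-1].astype(float)
    P=np.array([plane(T,u,v,.026)[:2] for u,v in p]);c0=P.mean(0);w,V=np.linalg.eigh(np.cov((P-c0).T));d=V[:,1]*np.sign(V[0,1])
    q=(P-c0)@d;n=(P-c0)@[-d[1],d[0]];mid=(q.max()+q.min())/2
    print("cup",ce,"mid",c0+mid*d,"dir",d,np.degrees(np.arctan2(d[1],d[0])),"len",np.ptp(q),"wid",[np.ptp(n[abs(q-x)<.004]) for x in np.linspace(q.min()+.004,q.max()-.006,6)])
E
```

```text
pegL [0.6805 0.161  0.0437] 0.0004938030703730382
pegM [0.6741 0.0323 0.0435] 0.001407719462905409
pegR [ 0.6691 -0.0964  0.0395] 0.0030169437109802636
lock [ 0.6945 -0.0171  0.2124] 0.0010392064235344655
blue [ 0.6401  0.0326 -0.0186] 0.018099804449867127
pegs top onto z=.088 [array([0.6718, 0.157 , 0.085 ]), array([0.6651, 0.032 , 0.085 ]), array([ 0.6589, -0.0923,  0.085 ])]
panel top edge [array([0.6274, 0.2024, 0.048 ]), array([ 0.6136, -0.1341,  0.048 ])]
case front [array([0.6628, 0.2162, 0.165 ]), array([ 0.6581, -0.1634,  0.165 ])] back [array([0.8891, 0.212 , 0.165 ]), array([ 0.8762, -0.1653,  0.165 ])]
handle [0.5845 0.0353 0.033 ] [0.5841 0.0949 0.033 ] [ 0.585  -0.0243  0.033 ]
cup [214.6408 264.8182] mid [0.4533 0.3085] dir [0.7096 0.7046] 44.79572037011941 len 0.11856249032111449 wid [np.float64(0.04747515123738806), np.float64(0.038154541586967766), np.float64(0.039975836205411404), np.float64(0.04189104132932232), np.float64(0.04211736332769822), np.float64(0.04208837714174926)]
cup [447.7125 278.0194] mid [ 0.4196 -0.3226] dir [0.9874 0.1585] 9.122109020007683 len 0.11505132457841122 wid [np.float64(0.04982921972960541), np.float64(0.039549833994891426), np.float64(0.04228981260674772), np.float64(0.045036765985508265), np.float64(0.04779104189728918), np.float64(0.050555705050149384)]
```

```bash
cat > go.py <<'E'
from h import *
from scipy.spatial.transform import Rotation as Ro
np.set_printoptions(precision=4,suppress=True)
def rot(az,tilt,flip=0):
    """tool z tilted by tilt deg from straight down toward azimuth az; tool x = -(leading) horizontal; flip: half turn about z"""
    a,t=np.radians(az),np.radians(tilt);m=np.array([np.cos(a),np.sin(a),0])
    z=np.sin(t)*m+np.array([0,0,-np.cos(t)]);x=-(np.cos(t)*m+np.array([0,0,np.sin(t)]))
    R=np.c_[x,np.cross(z,x),z]
    return R@np.diag([-1,-1,1]) if flip else R
def go(p,R,n=1):
    s=bot.observe();R0=s["tool_rot"]
    d=R0.T@(np.array(p)-s["eef_pos"])/.4;w=Ro.from_matrix(R0.T@R).as_rotvec()/np.pi
    print("t",round(s["time_s"],1),"shift",d.round(4),"turn",w.round(4),"rows>=",np.ceil(max(np.linalg.norm(d)*8,np.linalg.norm(w)*180/8.59)))
E
python3 -c "
from go import *
go([.365,.28,.219],rot(-2.5,0));go([.603,.034,.219],rot(-2.5,0));print(rot(-2.5,0))"
python3 -m pendant '[[1,[-0.725,-0.475,0],[0,0,-0.06]],[1,[-0.725,-0.475,0],[0,0,-0.06]],[1,[-0.725,-0.475,0],[0,0,-0.06]],[1,[-0.725,-0.475,0],[0,0,-0.06]],[1,[-0.725,-0.475,0],[0,0,-0.06]],[1,[-0.725,-0.475,0],[0,0,-0.06]],[1,[-0.725,-0.475,0],[0,0,-0.06]],[1,[-0.725,-0.475,0],[0,0,-0.06]]]'
python3 -c "
from go import *
go([.603,.034,.219],rot(-2.5,0))
print(repr(bot.observe()['joint_pos']),bot.observe()['eef_pos'])"
```

```text
t 0.3 shift [-0.7256 -0.4824 -0.0012] turn [-0.0001 -0.     -0.0605] rows>= 7.0
t 0.3 shift [-1.4469 -0.9428 -0.0011] turn [-0.0001 -0.     -0.0605] rows>= 14.0
[[-0.999   0.0436  0.    ]
 [ 0.0436  0.999   0.    ]
 [-0.      0.     -1.    ]]
time_s: 1.1
eef_pos: [0.3685, 0.2796, 0.2188]
tool_rot: [[-0.999, 0.051, 0.001], [0.051, 0.999, -0.0], [-0.001, -0.0, -1.0]]
force: [-0.6, 1.2, 0.7]
grip_width: 0.0332
grasp_force: 0.0
t 1.1 shift [-0.6165 -0.5835  0.0002] turn [-0.0001  0.0003 -0.0022] rows>= 7.0
array([ 0.5488,  0.1905,  1.8674, -0.001 ,  1.0832, -0.9709]) [0.3685 0.2796 0.2188]
```

```bash
python3 -m pendant '[[1,[-0.617,-0.583,0],[0,0,-0.002]],[1,[-0.617,-0.583,0],[0,0,-0.002]],[1,[-0.617,-0.583,0],[0,0,-0.002]],[1,[-0.617,-0.583,0],[0,0,-0.002]],[1,[-0.617,-0.583,0],[0,0,-0.002]],[1,[-0.617,-0.583,0],[0,0,-0.002]],[1,[-0.617,-0.583,0],[0,0,-0.002]],[1,[-0.617,-0.583,0],[0,0,-0.002]],[1,[-0.617,-0.583,0.1],[0,0,-0.002]],[1,[-0.617,-0.583,0.2],[0,0,-0.002]],[1,[-0.617,-0.583,0.3],[0,0,-0.002]],[1,[-0.617,-0.583,0.35],[0,0,-0.002]],[1,[-0.617,-0.583,0.4],[0,0,-0.002]],[1,[-0.617,-0.583,0.43],[0,0,-0.002]],[1,[-0.617,-0.583,0.46],[0,0,-0.002]],[1,[-0.617,-0.583,0.49],[0,0,-0.002]],[1,[-0.617,-0.583,0.505],[0,0,-0.002]],[1,[-0.617,-0.583,0.505],[0,0,-0.002]]]'
python3 -c "
from go import *
print(bot.observe()['joint_pos'],bot.observe()['eef_pos'])
T,S=snap('top'),snap('side')
g=lambda c,x,y:cv2.resize(c['pixels'][y-40:y+40,x-50:x+50,::-1],(400,320))
cv2.imwrite('pics/hook.png',np.hstack([g(T,316,205),g(S,325,240)]))
"
```

```text
time_s: 2.9
eef_pos: [0.6012, 0.0389, 0.0161]
tool_rot: [[-0.999, 0.039, -0.001], [0.039, 0.999, 0.0], [0.001, 0.0, -1.0]]
force: [0.1, 0.0, -0.6]
grip_width: 0.0007
grasp_force: 0.0
[-0.0126  0.7073  1.6387  0.      0.7965 -1.5443] [0.6012 0.0389 0.0161]
```

View pics/hook.png

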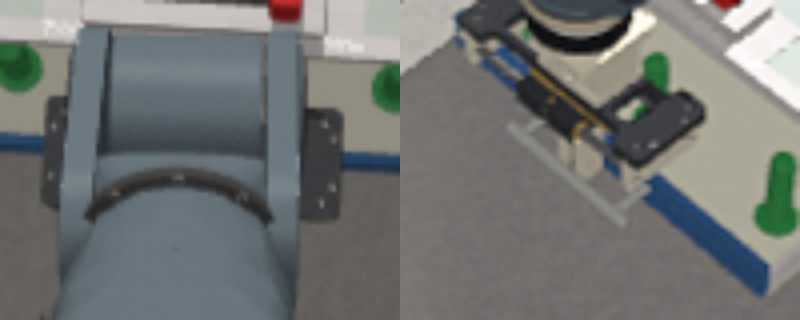

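The hook crop shows the shut fingers at crop (580,155), between the handle bar and the blue panel. Pulling now.

```bash
python3 -m pendant '[[1,[0.02,0,0],[0,0,0]],[1,[0.05,0,0],[0,0,0]],[1,[0.1,0,0],[0,0,0]],[1,[0.15,0,0],[0,0,0]],[1,[0.2,0,0],[0,0,0]],[1,[0.25,0,0],[0,0,0]],[1,[0.28,0,0],[0,0,0]],[1,[0.3,0,0],[0,0,0]]]'
python3 -m pendant '[[1,[0.02,0,0],[0,0,0]],[1,[0.03,0,0],[0,0,0]],[1,[0.04,0,0],[0,0,0]]]'
python3 -m pendant '[[1,[0.02,0,0],[0,0,0]],[1,[0.03,0,0],[0,0,0]],[1,[0.04,0,0],[0,0,0]]]'
```

```text
time_s: 3.8
eef_pos: [0.4815, 0.0438, 0.0174]
tool_rot: [[-0.999, 0.039, 0.002], [0.039, 0.999, 0.0], [-0.002, 0.0, -1.0]]
force: [4.7, 2.9, -0.3]
grip_width: 0.0007
grasp_force: 1.8
time_s: 4.1
eef_pos: [0.4671, 0.0441, 0.0171]
tool_rot: [[-0.999, 0.039, 0.004], [0.039, 0.999, -0.0], [-0.004, 0.0, -1.0]]
force: [18.7, -0.1, -9.4]
grip_width: 0.0001
grasp_force: 9.3
time_s: 4.4
eef_pos: [0.4669, 0.0441, 0.0197]
tool_rot: [[-0.998, 0.04, 0.039], [0.04, 0.999, -0.001], [-0.039, 0.001, -0.999]]
force: [77.1, -3.7, -46.4]
grip_width: 0.0004
grasp_force: 37.3
```

```bash
python3 -m pendant '[[1,[-0.03,0,0],[0,0,0]],[1,[-0.07,0,0],[0,0,0]],[1,[-0.07,0,0],[0,0,0]],[1,[-0.07,0,-0.08],[0,0,0]],[1,[-0.07,0,-0.2],[0,0,0]],[0,[-0.07,0,-0.35],[0,0,0]],[-1,[-0.07,0,-0.5],[0,0,0]],[-1,[-0.07,0,-0.6],[0,0,0]],[-1,[-0.07,0,-0.6],[0,0,0]]]'
python3 - <<'E'
from go import *
s=bot.observe();print(s['joint_pos'],s['eef_pos'])
# planar kinematics fit with j4=0
D=[([1.2524,.3512,1.6525,0,1.1391],[.12728,.53469,.21811]),([.5488,.1905,1.8674,0,1.0832],[.3685,.2796,.2188]),([-.0126,.7073,1.6387,0,.7965],[.6012,.0389,.0161]),(s['joint_pos'],s['eef_pos'])]
for q,p in D: print(np.hypot(p[0],p[1]),p[2],q[1],q[1]+q[2],q[1]+q[2]+q[4],np.arctan2(p[1],p[0])-q[0])
T,S=snap('top'),snap('side');cv2.imwrite('pics/t2.png',T['pixels'][:,:,::-1]);cv2.imwrite('pics/s2.png',S['pixels'][:,:,::-1])
E
```

```text
time_s: 5.3
eef_pos: [0.4783, 0.0437, 0.2612]
tool_rot: [[-0.999, 0.039, 0.006], [0.039, 0.999, -0.0], [-0.006, 0.0, -1.0]]
force: [0.7, -0.2, -0.2]
grip_width: 0.0279
grasp_force: 0.0
[-0.0058  0.1745  1.7754 -0.0002  1.1853 -1.5376] [0.4783 0.0437 0.2612]
0.5496304162798853 0.21811 0.3512 2.0037000000000003 3.1428000000000003 0.08470118682646377
0.46256719511872 0.2188 0.1905 2.0579 3.1411 0.10027870574438058
0.602457176901396 0.0161 0.7073 2.346 3.1425 0.07721385518613041
0.4802788758491909 0.2612005810097505 0.1745151027881413 1.949929963869249 3.135212053987929 0.09686662026273415
```

View pics/s2.png

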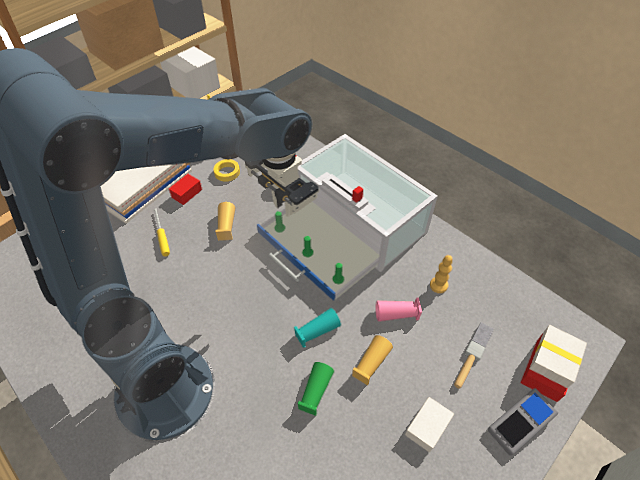

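The side view shows the tray fully out, pegs at (280,221), (307,246), (338,272), with both brass cups unmoved. I'll fit the planar arm kinematics from a tilted pose too, so I can check feasibility; first a test tilt in the air, moving towards the left cup.

```bash
python3 - <<'E'
from go import *
go([.36,.22,.28],rot(45,0)); go([.36,.22,.28],rot(45,45))
E
```

```text
t 5.4 shift [ 0.3101  0.429  -0.0572] turn [-0.0003  0.0005 -0.2624] rows>= 6.0
t 5.4 shift [ 0.3101  0.429  -0.0572] turn [-0.1031 -0.2349 -0.2483] rows>= 8.0
```

```bash
python3 -m pendant '[[-1,[0.31,0.43,-0.057],[-0.103,-0.235,-0.248]],[-1,[0.31,0.43,-0.057],[-0.103,-0.235,-0.248]],[-1,[0.31,0.43,-0.057],[-0.103,-0.235,-0.248]],[-1,[0.31,0.43,-0.057],[-0.103,-0.235,-0.248]],[-1,[0.31,0.43,-0.057],[-0.103,-0.235,-0.248]],[-1,[0.31,0.43,-0.057],[-0.103,-0.235,-0.248]],[-1,[0.31,0.43,-0.057],[-0.103,-0.235,-0.248]],[-1,[0.31,0.43,-0.057],[-0.103,-0.235,-0.248]],[-1,[0.31,0.43,-0.057],[-0.103,-0.235,-0.248]],[-1,[0.31,0.43,-0.057],[-0.103,-0.235,-0.248]]]'
cat > kin.py <<'E'
from go import *
from scipy.optimize import least_squares
X=lambda t:np.array([[1,0,0],[0,np.cos(t),-np.sin(t)],[0,np.sin(t),np.cos(t)]])
Y=lambda t:Ro.from_euler('y',t).as_matrix()
Z=lambda t:Ro.from_euler('z',t).as_matrix()
def fk(q,k):  # k: a0,H,L1,e,L2,d,L3
    a0,H,L1,e,L2,d,L3=k;R=Z(q[0]);p=R@[a0,d,H];R=R@Y(q[1]);p=p+R@[0,0,L1]
    R=R@Y(q[2]);p=p+R@[e,0,L2];R=R@Z(q[3])@Y(q[4]);p=p+R@[0,0,L3];return p,R@Z(q[5])
E
python3 - <<'E'
from kin import *
s=bot.observe();print(s['joint_pos'],s['eef_pos'])
D=[([1.2524,.3512,1.6525,0,1.1391,-.0846],[.12728,.53469,.21811]),([.5488,.1905,1.8674,-.001,1.0832,-.9709],[.3685,.2796,.2188]),([-.0126,.7073,1.6387,0,.7965,-1.5443],[.6012,.0389,.0161]),([-0.0058,0.1745,1.7754,-0.0002,1.1853,-1.5376],[.4783,.0437,.2612]),(s['joint_pos'],s['eef_pos'])]
f=lambda k:np.concatenate([fk(q,k)[0]-p for q,p in D])
r=least_squares(f,[0,.4,.4,0,.4,.046,.3]);print(r.x,abs(r.fun).max())
print(fk(s['joint_pos'],r.x)[1].T@s['tool_rot'])
E
```

```text
time_s: 6.4
eef_pos: [0.3589, 0.2195, 0.2762]
tool_rot: [[-0.507, -0.704, 0.497], [-0.497, 0.71, 0.498], [-0.704, 0.006, -0.71]]
force: [0.6, 0.2, -0.1]
grip_width: 0.0928
grasp_force: 0.0
[ 0.1531 -0.2636  2.3628  0.9057  0.5582 -2.868 ] [0.3589 0.2195 0.2762]
[0.0001 0.2586 0.4873 0.0406 0.4377 0.0465 0.2775] 4.08157449603222e-05
[[ 0. -1. -0.]
 [ 1.  0. -0.]
 [ 0. -0.  1.]]
```

```bash
cat >> kin.py <<'E'
K=np.array([0.0001,0.2586,0.4873,0.0406,0.4377,0.0465,0.2775])
LO=np.array([-2.75,-.79,.01,-1.57,.07,-2.87]);HI=np.array([2.75,2.1,2.65,4.71,3.14,2.87])
Rz=np.array([[0,-1,0],[1,0,0],[0,0,1.]])
def ik(p,R,seed):
    f=lambda q:np.r_[(fk(q,K)[0]-p)*5,(Ro.from_matrix((fk(q,K)[1]@Rz).T@R)).as_rotvec()]
    r=least_squares(f,np.clip(seed,LO+.01,HI-.01),bounds=(LO,HI));return r.x,np.abs(r.fun).max()
def best(p,R):
    o=[]
    for j4 in(-1,0,1,3.1):
        for j6 in(-1.6,1.6):
            q,e=ik(p,R,[np.arctan2(p[1],p[0])-.1,.5,1.7,j4,.6,j6])
            if e<1e-3 and not any(np.allclose(q,x,atol=.02)for x in o):o.append(q)
    return o
E
python3 - <<'E'
from kin import *
T,S=snap('top'),snap('side')
for n,c in(("top",T),("side",S)):
    print(n,[(ce.round(1),a) for m,a,ce in blobs(c,(55,120,40),(80,255,255),50)])
cups={"A":(np.array([.4533,.3085,.0255]),44.8),"B":(np.array([.4196,-.3226,.0255]),9.1)}
for k,(c,az) in cups.items():
  for p in(30,40,50,60):
    R=rot(az,p)
    for fl in(0,1):
        R=rot(az,p,fl);print(k,p,fl,best(c+.019*R[:,2],R))
E
```

```text
top [(array([266.8, 227.3]), np.int32(107)), (array([314.5, 230. ]), np.int32(104)), (array([362.3, 232.6]), np.int32(101)), (array([429.7, 335.1]), np.int32(756))]
side [(array([210.3, 113.7]), np.int32(50)), (array([307.1, 247.1]), np.int32(133)), (array([338. , 273.8]), np.int32(141)), (array([315.3, 387. ]), np.int32(959))]
A 30 0 [array([0.4309, 0.5907, 2.1154, 1.9082, 0.1832, 2.4919])]
A 30 1 [array([ 0.4309,  0.5907,  2.1154,  1.9082,  0.1832, -0.6497])]
A 40 0 [array([0.3979, 0.6297, 2.1985, 2.5124, 0.4216, 1.8568])]
A 40 1 [array([ 0.3979,  0.6297,  2.1985,  2.5124,  0.4216, -1.2847])]
A 50 0 [array([0.3641, 0.7051, 2.2608, 2.6475, 0.7147, 1.6792])]
A 50 1 [array([ 0.3641,  0.7051,  2.2608,  2.6475,  0.7147, -1.4623])]
A 60 0 [array([0.3322, 0.813 , 2.2965, 2.6834, 1.0184, 1.5872])]
A 60 1 [array([ 0.3322,  0.813 ,  2.2965,  2.6834,  1.0184, -1.5544])]
B 30 0 [array([-0.969 ,  0.6162,  2.0448,  1.1351,  0.5216,  2.5647])]
B 30 1 [array([-0.969 ,  0.6162,  2.0448,  1.1351,  0.5216, -0.5769])]
B 40 0 [array([-1.0464,  0.6611,  2.0862,  1.4349,  0.6509,  2.2045])]
B 40 1 [array([-1.0464,  0.6611,  2.0862,  1.4349,  0.6509, -0.9371])]
B 50 0 [array([-1.1176,  0.7301,  2.11  ,  1.6   ,  0.8233,  1.9686])]
B 50 1 [array([-1.1176,  0.7301,  2.11  ,  1.6   ,  0.8233, -1.173 ])]
B 60 0 [array([-1.1783,  0.819 ,  2.1146,  1.6807,  1.0114,  1.8101])]
B 60 1 [array([-1.1783,  0.819 ,  2.1146,  1.6807,  1.0114, -1.3315])]
```

```bash
python3 - <<'E'
from kin import *
T,S=snap('top'),snap('side')
gt=[ce for m,a,ce in blobs(T,(55,120,40),(80,255,255),50)][:3]
y=np.array([.044,.999]);M=tri(T,gt[1],S,(307.1,247.1))[0];Rr=tri(T,gt[2],S,(338,273.8))[0];print(M,Rr)
print([plane(T,*g,.045) for g in gt])
print("panel top",[plane(T,u,v,.048)for m,a,ce in blobs(T,(105,150,60),(120,255,255),300)[:1] for u,v in [ce]],blobs(T,(105,150,60),(120,255,255),300)[0][2])
for nm,P in(("M",M),("R",Rr),("L",2*M-Rr)):
  for az in(-20,0,20,40):
    R=rot(az,40,0);p=np.r_[P[:2],.08]+.019*R[:,2];print(nm,az,best(p,R))
E
```

```text
[0.5482 0.0388 0.0397] [ 0.5429 -0.0901  0.0378]
[array([0.5542, 0.1669, 0.045 ]), array([0.5476, 0.0387, 0.045 ]), array([ 0.5417, -0.0893,  0.045 ])]
panel top [array([ 0.5886, -0.6941,  0.048 ])] [582.3955 217.1783]
M -20 [array([0.1238, 0.5041, 2.1592, 4.2242, 0.3379, 0.8861])]
M 0 [array([-0.0201,  0.4848,  2.2064,  3.0888,  0.248 ,  1.6065])]
M 20 [array([-0.1647,  0.4931,  2.186 ,  2.0376,  0.3616,  2.2393])]
M 40 [array([-0.2694,  0.5273,  2.1036,  1.4648,  0.5613,  2.4282])]
R -20 [array([-0.2059,  0.4889,  2.1964,  3.5159,  0.2536,  1.3174])]
R 0 [array([-0.355 ,  0.4881,  2.1984,  2.3121,  0.3078,  2.0995])]
R 20 [array([-0.4757,  0.5143,  2.1346,  1.6174,  0.4922,  2.3966])]
R 40 [array([-0.5437,  0.5627,  2.0205,  1.2097,  0.7079,  2.4513])]
L -20 [array([ 0.4123,  0.559 ,  2.0292, -1.5555,  0.4595,  0.6136])]
L 0 [array([0.2982, 0.5229, 2.1141, 3.987 , 0.2552, 0.973 ])]
L 20 [array([0.1592, 0.5131, 2.1374, 2.5859, 0.2321, 1.9682])]
L 40 [array([0.0337, 0.5316, 2.0933, 1.725 , 0.4127, 2.4331])]
```

```bash
cat >> kin.py <<'E'
from scipy.spatial.transform import Slerp
def path(q,tg,n=15):
    for p,R in tg:
        p0,R0=fk(q,K);R0=R0@Rz;sl=Slerp([0,1],Ro.from_matrix([R0,R]));mj=0;me=0
        for t in np.linspace(0,1,n+1)[1:]:
            q2,e=ik(p0+(np.array(p)-p0)*t,sl(t).as_matrix(),q);mj=max(mj,abs(q2-q).max());me=max(me,e);q=q2
        print(" q",q.round(3),"maxstep",round(mj,2),"err",round(me,4))
    return q
def spin(R,d): return R@Z(np.radians(d))
E
python3 - <<'E'
from kin import *
q=bot.observe()['joint_pos'];s=bot.observe();R0=s['tool_rot'];p0=s['eef_pos']
A=np.array([.4533,.3085,.0255]);L=np.array([.5537,.168,0])
Rg=rot(45,50,1);g=A+.019*Rg[:,2]
Rp=rot(30,40,0);pl=L+[0,0,.0785]+.019*Rp[:,2]
U=np.array([0,0,1])
print(g,pl)
q=path(q,[(p0,spin(R0,90)),(p0,spin(R0,179)),(g+.12*U,Rg),(g,Rg),(g+.2*U,Rg),(g+.2*U,spin(Rg,90)),(pl+.13*U,Rp),(pl,Rp),(pl-.1*Rp[:,2],Rp)])
E
```

```text
[0.4636 0.3188 0.0133] [0.5643 0.1741 0.0639]
 q [ 0.156 -0.264  2.359  0.898  0.559 -1.294] maxstep 0.1 err 0.0
 q [ 0.156 -0.264  2.359  0.898  0.559  0.26 ] maxstep 0.1 err 0.0
 q [ 0.362  0.366  2.266  2.326  0.447 -1.089] maxstep 0.12 err 0.0
 q [ 0.362  0.705  2.26   2.641  0.715 -1.461] maxstep 0.04 err 0.0
 q [ 0.362  0.171  2.218  1.79   0.328 -0.513] maxstep 0.12 err 0.0
 q [0.362 0.171 2.218 1.79  0.328 1.058] maxstep 0.1 err 0.0
 q [0.084 0.258 2.125 1.509 0.291 2.87 ] maxstep 0.2 err 0.0867
 q [0.093 0.523 2.123 2.079 0.312 2.274] maxstep 0.04 err 0.0
 q [0.018 0.264 2.24  1.558 0.317 2.754] maxstep 0.04 err 0.0
```

```bash
python3 -m pendant '[[-1,[0,0,0],[0,0,0.5]],[-1,[0,0,0],[0,0,0.5]],[-1,[0,0,0],[0,0,0.5]],[-1,[0,0,0],[0,0,0.5]],[-1,[0,0,0],[0,0,0.5]],[-1,[0,0,0],[0,0,0.5]],[-1,[0,0,0],[0,0,0.5]],[-1,[0,0,0],[0,0,0.5]],[-1,[0,0,0],[0,0,0.5]],[-1,[0,0,0],[0,0,0.5]],[-1,[0,0,0],[0,0,0.5]]]' | head -3
python3 - <<'E'
from kin import *
s=bot.observe();q=s['joint_pos'];print(q)
A=np.array([.4533,.3085,.0255]);L=np.array([.5537,.168,0]);U=np.array([0,0,1])
Rg=rot(45,50,1);g=A+.019*Rg[:,2]
go(g+.12*U,Rg)
for az in(10,15,20):
    print(az);Rp=rot(az,40,0);pl=L+[0,0,.0785]+.019*Rp[:,2]
    path(q,[(g+.12*U,Rg),(g,Rg),(g+.12*U,Rg),(g+.12*U,spin(Rg,90)),(pl+.09*U,Rp),(pl,Rp),(pl-.12*Rp[:,2],Rp)])
E
```

```text
time_s: 7.7
eef_pos: [0.36, 0.2205, 0.2787]
tool_rot: [[-0.705, 0.505, 0.498], [0.709, 0.498, 0.499], [0.004, 0.705, -0.709]]
[ 0.1564 -0.2646  2.3572  0.8981  0.5596 -1.2878]
t 7.7 shift [-0.0097 -0.0032  0.5094] turn [-0.0226  0.0225  0.4981] rows>= 11.0
10
 q [ 0.362  0.366  2.266  2.326  0.447 -1.089] maxstep 0.12 err 0.0
 q [ 0.362  0.705  2.26   2.641  0.715 -1.461] maxstep 0.04 err 0.0
 q [ 0.362  0.366  2.266  2.326  0.447 -1.089] maxstep 0.04 err 0.0
 q [0.362 0.366 2.266 2.326 0.447 0.482] maxstep 0.1 err 0.0
 q [0.248 0.322 2.109 4.71  0.07  0.058] maxstep 0.92 err 0.0221
 q [0.23  0.518 2.134 3.313 0.211 1.446] maxstep 0.21 err 0.0005
 q [0.251 0.199 2.279 4.122 0.07  0.65 ] maxstep 0.21 err 0.0083
15
 q [ 0.362  0.366  2.266  2.326  0.447 -1.089] maxstep 0.12 err 0.0
 q [ 0.362  0.705  2.26   2.641  0.715 -1.461] maxstep 0.04 err 0.0
 q [ 0.362  0.366  2.266  2.326  0.447 -1.089] maxstep 0.04 err 0.0
 q [0.362 0.366 2.266 2.326 0.447 0.482] maxstep 0.1 err 0.0
 q [0.182 0.318 2.12  1.781 0.07  2.87 ] maxstep 0.54 err 0.0219
 q [0.195 0.517 2.137 2.938 0.214 1.719] maxstep 0.19 err 0.0
 q [0.174 0.192 2.284 2.074 0.07  2.57 ] maxstep 0.2 err 0.0049
20
 q [ 0.362  0.366  2.266  2.326  0.447 -1.089] maxstep 0.12 err 0.0
 q [ 0.362  0.705  2.26   2.641  0.715 -1.461] maxstep 0.04 err 0.0
 q [ 0.362  0.366  2.266  2.326  0.447 -1.089] maxstep 0.04 err 0.0
 q [0.362 0.366 2.266 2.326 0.447 0.482] maxstep 0.1 err 0.0
 q [0.161 0.32  2.122 1.698 0.12  2.87 ] maxstep 0.45 err 0.0252
 q [0.16  0.517 2.137 2.595 0.235 1.959] maxstep 0.11 err 0.0
 q [0.116 0.192 2.281 1.674 0.15  2.857] maxstep 0.11 err 0.0
```

```bash
python3 - <<'E'
from kin import *
s=bot.observe();q0=s['joint_pos']
A=np.array([.4533,.3085,.0255]);L=np.array([.5537,.168,0]);M=np.array([.548,.0388,0]);U=np.array([0,0,1])
for p in(40,35):
  Rg=rot(45,p,1);g=A+.019*Rg[:,2];print("grasp",p,g)
  go(g+.1*U,Rg)
  q1=path(q0,[(g+.1*U,Rg),(g,Rg),(g+.12*U,Rg),(g+.12*U,spin(Rg,90))])
  for az in(10,25):
    Rp=rot(az,90-p,0);pl=L+[0,0,.0785]+.019*Rp[:,2]
    print(az);path(q1,[(pl+.09*U,Rp),(pl,Rp),(pl-.12*Rp[:,2],Rp)])
E
```

```text
grasp 40 [0.4619 0.3171 0.0109]
t 7.7 shift [-0.0099 -0.0468  0.5449] turn [ 0.0209 -0.0213  0.4981] rows>= 11.0
 q [ 0.397  0.374  2.189  1.885  0.259 -0.628] maxstep 0.08 err 0.0
 q [ 0.397  0.63   2.198  2.505  0.422 -1.281] maxstep 0.07 err 0.0
 q [ 0.397  0.327  2.18   1.672  0.247 -0.409] maxstep 0.09 err 0.0
 q [0.397 0.327 2.18  1.672 0.247 1.162] maxstep 0.1 err 0.0
10
 q [0.235 0.343 2.193 3.316 0.27  1.442] maxstep 0.18 err 0.0
 q [0.235 0.571 2.21  3.236 0.513 1.528] maxstep 0.02 err 0.0
 q [0.254 0.259 2.407 3.298 0.401 1.478] maxstep 0.02 err 0.0
25
 q [0.1   0.344 2.191 2.303 0.347 2.157] maxstep 0.11 err 0.0
 q [0.1   0.572 2.208 2.629 0.541 1.8  ] maxstep 0.04 err 0.0
 q [-0.004  0.261  2.404  2.348  0.475  2.012] maxstep 0.03 err 0.0
grasp 35 [0.461  0.3162 0.0099]
t 7.7 shift [-0.0099 -0.0509  0.5443] turn [ 0.0426 -0.0431  0.4971] rows>= 11.0
 q [ 0.413  0.365  2.142  1.311  0.217 -0.044] maxstep 0.1 err 0.0
 q [ 0.413  0.606  2.159  2.324  0.29  -1.084] maxstep 0.09 err 0.0
 q [0.413 0.321 2.131 1.092 0.237 0.181] maxstep 0.1 err 0.0
 q [0.413 0.321 2.131 1.092 0.237 1.752] maxstep 0.1 err 0.0
10
 q [0.237 0.369 2.232 3.267 0.422 1.492] maxstep 0.27 err 0.0
 q [0.237 0.611 2.24  3.224 0.67  1.542] maxstep 0.02 err 0.0
 q [0.26  0.326 2.463 3.264 0.608 1.519] maxstep 0.02 err 0.0
25
 q [0.088 0.371 2.23  2.487 0.477 1.964] maxstep 0.19 err 0.0
 q [0.088 0.612 2.237 2.686 0.69  1.726] maxstep 0.02 err 0.0
 q [-0.035  0.327  2.458  2.487  0.657  1.833] maxstep 0.02 err 0.0
```

```bash
python3 -m pendant '[[-1,[-0.01,-0.047,0.545],[0.021,-0.021,0.498]],[-1,[-0.01,-0.047,0.545],[0.021,-0.021,0.498]],[-1,[-0.01,-0.047,0.545],[0.021,-0.021,0.498]],[-1,[-0.01,-0.047,0.545],[0.021,-0.021,0.498]],[-1,[-0.01,-0.047,0.545],[0.021,-0.021,0.498]],[-1,[-0.01,-0.047,0.545],[0.021,-0.021,0.498]],[-1,[-0.01,-0.047,0.545],[0.021,-0.021,0.498]],[-1,[-0.01,-0.047,0.545],[0.021,-0.021,0.498]],[-1,[-0.01,-0.047,0.545],[0.021,-0.021,0.498]],[-1,[-0.01,-0.047,0.545],[0.021,-0.021,0.498]],[-1,[-0.01,-0.047,0.545],[0.021,-0.021,0.498]],[-1,[-0.01,-0.047,0.545],[0.021,-0.021,0.498]]]' | head -3
python3 - <<'E'
from kin import *
print(bot.observe()['joint_pos'])
T,S=snap('top'),snap('side')
for n,c in(("top",T),("side",S)): print(n,[(ce.round(1),a) for m,a,ce in blobs(c,(10,120,90),(22,255,255),300)])
g=np.hstack([cv2.resize(c['pixels'][y-60:y+60,x-60:x+60,::-1],(400,400)) for c,x,y in((T,215,265),(S,226,220))]);cv2.imwrite('pics/pre.png',g)
R=rot(45,40,1);go(np.array([.4533,.3085,.0265])+.019*R[:,2],R)
E
```

```text
time_s: 8.9
eef_pos: [0.462, 0.3174, 0.111]
tool_rot: [[0.541, 0.708, 0.454], [0.542, -0.706, 0.455], [0.643, -0.0, -0.766]]
[ 0.3965  0.3742  2.1879  1.8787  0.2596 -0.6227]
top [(array([441.9, 162.7]), np.int32(361)), (array([447.7, 278. ]), np.int32(721)), (array([ 17.3, 366.1]), np.int32(787))]
side [(array([11.8, 29. ]), np.int32(557)), (array([126.3,  30.6]), np.int32(3555)), (array([231.7,  47.3]), np.int32(768)), (array([224. , 224.1]), np.int32(403)), (array([441.6, 275.8]), np.int32(474)), (array([372.1, 358.6]), np.int32(913))]
t 9.0 shift [-0.1605 -0.0006  0.1894] turn [-0.0002 -0.0002  0.0012] rows>= 2.0
```

View pics/pre.png

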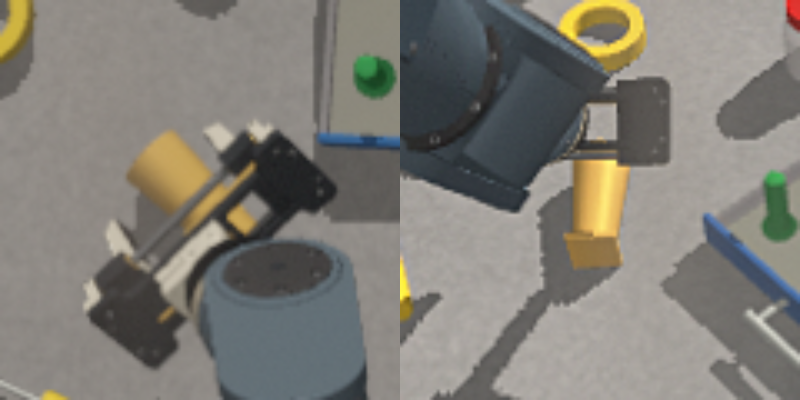

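The crop shows the open fingers straddling the brass cup at (185,185), clear of the blue panel, and the cup has not moved. I'll descend and grip it.

```bash
python3 -m pendant '[[-1,[-0.08,0,0.095],[0,0,0]],[-1,[-0.12,0,0.142],[0,0,0]],[-1,[-0.14,0,0.165],[0,0,0]],[-1,[-0.16,0,0.189],[0,0,0]],[-1,[-0.16,0,0.189],[0,0,0]],[1,[-0.16,0,0.189],[0,0,0]],[1,[-0.16,0,0.189],[0,0,0]],[1,[-0.16,0,0.189],[0,0,0]],[1,[-0.16,0,0.189],[0,0,0]],[1,[-0.16,0,0.189],[0,0,0]],[1,[-0.16,0,0.189],[0,0,0]],[1,[-0.16,0,0.189],[0,0,0]]]' 40
```

```text
time_s: 10.2
eef_pos: [0.4629, 0.3169, 0.0131]
tool_rot: [[0.538, 0.709, 0.456], [0.543, -0.705, 0.456], [0.645, 0.002, -0.764]]
force: [-0.9, 0.1, 3.7]
grip_width: 0.0487
grasp_force: 39.7
```

```bash
python3 -m pendant '[[1,[0.05,0,-0.06],[0,0,0]],[1,[0.1,0,-0.12],[0,0,0]],[1,[0.193,0,-0.23],[0,0,0]],[1,[0.193,0,-0.23],[0,0,0.5]],[1,[0.193,0,-0.23],[0,0,0.5]],[1,[0.193,0,-0.23],[0,0,0.5]],[1,[0.193,0,-0.23],[0,0,0.5]],[1,[0.193,0,-0.23],[0,0,0.5]],[1,[0.193,0,-0.23],[0,0,0.5]],[1,[0.193,0,-0.23],[0,0,0.5]],[1,[0.193,0,-0.23],[0,0,0.5]],[1,[0.193,0,-0.23],[0,0,0.5]],[1,[0.193,0,-0.23],[0,0,0.5]],[1,[0.193,0,-0.23],[0,0,0.5]],[1,[0.193,0,-0.23],[0,0,0.5]]]'
python3 - <<'E'
from kin import *
print(bot.observe()['joint_pos'])
L=np.array([.5537,.168,0]);U=np.array([0,0,1])
Rp=rot(25,50,0);pl=L+[0,0,.0785]+.019*Rp[:,2];print(pl);go(pl+.09*U,Rp)
E
```

```text
time_s: 11.7
eef_pos: [0.4619, 0.3165, 0.1325]
tool_rot: [[0.706, -0.543, 0.455], [-0.708, -0.54, 0.455], [-0.001, -0.644, -0.765]]
force: [0.1, 0.6, -2.4]
grip_width: 0.0489
grasp_force: 39.8
[0.3949 0.3233 2.1802 1.6615 0.2485 1.1741]
[0.5669 0.1742 0.0663]
t 11.7 shift [ 0.4373  0.0114 -0.0881] turn [0.1082 0.0194 0.5737] rows>= 13.0
```

```bash
python3 -m pendant '[[1,[0.437,0.011,-0.088],[0.108,0.019,0.574]],[1,[0.437,0.011,-0.088],[0.108,0.019,0.574]],[1,[0.437,0.011,-0.088],[0.108,0.019,0.574]],[1,[0.437,0.011,-0.088],[0.108,0.019,0.574]],[1,[0.437,0.011,-0.088],[0.108,0.019,0.574]],[1,[0.437,0.011,-0.088],[0.108,0.019,0.574]],[1,[0.437,0.011,-0.088],[0.108,0.019,0.574]],[1,[0.437,0.011,-0.088],[0.108,0.019,0.574]],[1,[0.437,0.011,-0.088],[0.108,0.019,0.574]],[1,[0.437,0.011,-0.088],[0.108,0.019,0.574]],[1,[0.437,0.011,-0.088],[0.108,0.019,0.574]],[1,[0.437,0.011,-0.088],[0.108,0.019,0.574]],[1,[0.437,0.011,-0.088],[0.108,0.019,0.574]],[1,[0.437,0.011,-0.088],[0.108,0.019,0.574]],[1,[0.437,0.011,-0.088],[0.108,0.019,0.574]]]'
python3 - <<'E'
from kin import *
print(bot.observe()['joint_pos'])
L=np.array([.5537,.168,0]);U=np.array([0,0,1])
Rp=rot(25,50,0);pl=L+[0,0,.0785]+.019*Rp[:,2];go(pl,Rp)
T,S=snap('top'),snap('side')
g=np.hstack([cv2.resize(c['pixels'][y-50:y+50,x-50:x+50,::-1],(400,400)) for c,x,y in((T,275,225),(S,280,200))]);cv2.imwrite('pics/hov.png',g)
E
```

```text
time_s: 13.2
eef_pos: [0.5677, 0.175, 0.1573]
tool_rot: [[-0.578, -0.429, 0.694], [-0.278, 0.903, 0.327], [-0.767, -0.004, -0.641]]
force: [-0.0, -0.7, -2.0]
grip_width: 0.049
grasp_force: 39.7
[0.0997 0.3439 2.188  2.2927 0.3487 2.1606]
t 13.2 shift [ 0.1764 -0.0003  0.1436] turn [0.001  0.0007 0.0023] rows>= 2.0
```

View pics/hov.png

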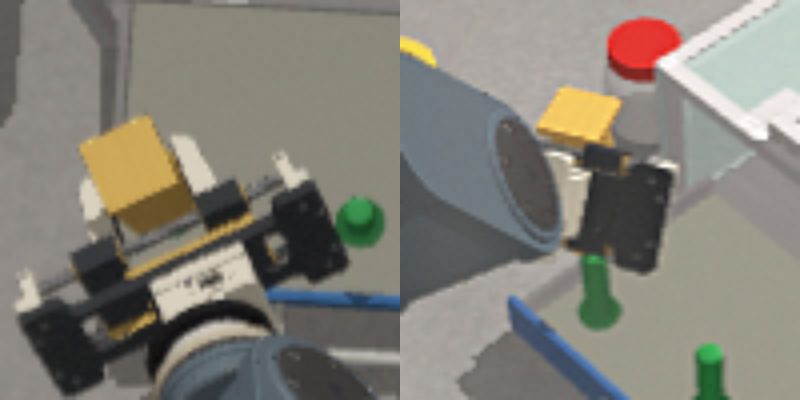

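```bash
python3 -c "
from go import *
T,S=snap('top'),snap('side')
print(plane(T,258.5,216.25,.2265), tri(T,(258.5,216.25),S,(230+179/4,150+117/4)))"
```

```text
[0.5579 0.168  0.2265] (array([0.5577, 0.1689, 0.2229]), np.float64(0.0016306940506937752))
```

```bash
python3 -m pendant '[[1,[0.05,0,0.04],[0,0,0]],[1,[0.1,0,0.081],[0,0,0]],[1,[0.14,0,0.114],[0,0,0]],[1,[0.165,0,0.135],[0,0,0]],[1,[0.176,0,0.143],[0,0,0]],[1,[0.176,0,0.143],[0,0,0]]]'
python3 -m pendant '[[1,[0.003,0,0.003],[0,0,0]],[1,[0.003,0,0.003],[0,0,0]]]'
```

```text
time_s: 14.0
eef_pos: [0.5666, 0.1744, 0.0661]
tool_rot: [[-0.58, -0.427, 0.694], [-0.275, 0.904, 0.327], [-0.767, -0.001, -0.642]]
force: [-0.1, -0.6, -1.7]
grip_width: 0.0489
grasp_force: 39.7
time_s: 14.2
eef_pos: [0.5672, 0.1746, 0.0657]
tool_rot: [[-0.578, -0.427, 0.695], [-0.275, 0.904, 0.327], [-0.768, -0.002, -0.64]]
force: [-0.0, -0.1, -1.6]
grip_width: 0.0484
grasp_force: 39.7
```

```bash
python3 -m pendant '[[-1,[0,0,0],[0,0,0]],[-1,[0,0,0],[0,0,0]],[-1,[0,0,0],[0,0,0]],[-1,[0,0,0],[0,0,0]],[-1,[0,0,0],[0,0,0]],[-1,[0,0,-0.05],[0,0,0]],[-1,[0,0,-0.1],[0,0,0]],[-1,[0,0,-0.2],[0,0,0]],[-1,[0,0,-0.3],[0,0,0]],[-1,[0,0,-0.4],[0,0,0]],[-1,[0,0,-0.4],[0,0,0]]]'
python3 - <<'E'
from kin import *
s=bot.observe();q=s['joint_pos'];print(q)
T,S=snap('top'),snap('side')
for n,c in(("top",T),("side",S)): print(n,[(ce.round(1),a,cv2.boundingRect(m.astype(np.uint8))) for m,a,ce in blobs(c,(10,120,90),(22,255,255),300)])
g=np.hstack([cv2.resize(c['pixels'][y-50:y+50,x-50:x+50,::-1],(400,400)) for c,x,y in((T,275,225),(S,280,210))]);cv2.imwrite('pics/rel.png',g)
B=np.array([.4196,-.3226,.0265]);U=np.array([0,0,1])
for az in (9.1,):
  for fl in(0,1):
   Rg=rot(az,40,fl);g=B+.019*Rg[:,2]
   print(fl);path(q,[([.42,-.05,.25],rot(0,45,fl)),(g+.12*U,Rg),(g,Rg)])
E
```

```text
time_s: 15.3
eef_pos: [0.4541, 0.1215, 0.1703]
tool_rot: [[-0.576, -0.427, 0.697], [-0.275, 0.904, 0.326], [-0.77, -0.004, -0.638]]
force: [0.8, 0.2, -0.6]
grip_width: 0.0927
grasp_force: 0.0
[-0.0596  0.1312  2.4595  2.1543  0.4553  2.169 ]
top [(array([441.9, 162.6]), np.int32(362), (431, 151, 23, 24)), (array([264.7, 225. ]), np.int32(430), (252, 212, 25, 26)), (array([447.7, 278.1]), np.int32(722), (435, 257, 26, 44)), (array([ 18.9, 365.7]), np.int32(668), (0, 340, 39, 45))]
side [(array([11.6, 26.5]), np.int32(517), (0, 0, 52, 52)), (array([126.5,  30.6]), np.int32(3510), (89, 0, 75, 70)), (array([231.7,  47.1]), np.int32(763), (221, 0, 22, 103)), (array([  5.1, 221.6]), np.int32(385), (0, 197, 15, 44)), (array([278.6, 211.8]), np.int32(417), (268, 196, 20, 39)), (array([441.6, 275.8]), np.int32(473), (430, 255, 22, 38)), (array([372. , 358.6]), np.int32(912), (352, 336, 41, 49))]
0
 q [-0.447 -0.193  2.487  1.531  0.331  2.87 ] maxstep 0.1 err 0.0965
 q [-1.046  0.389  2.069  1.1    0.739  2.638] maxstep 0.08 err 0.0
 q [-1.046  0.659  2.086  1.432  0.651  2.208] maxstep 0.03 err 0.0
1
 q [-0.424 -0.224  2.415  0.967  0.361  0.326] maxstep 0.31 err 0.0
 q [-1.046  0.389  2.069  1.1    0.739 -0.504] maxstep 0.15 err 0.0
 q [-1.046  0.659  2.086  1.432  0.651 -0.934] maxstep 0.03 err 0.0
```

View pics/rel.png

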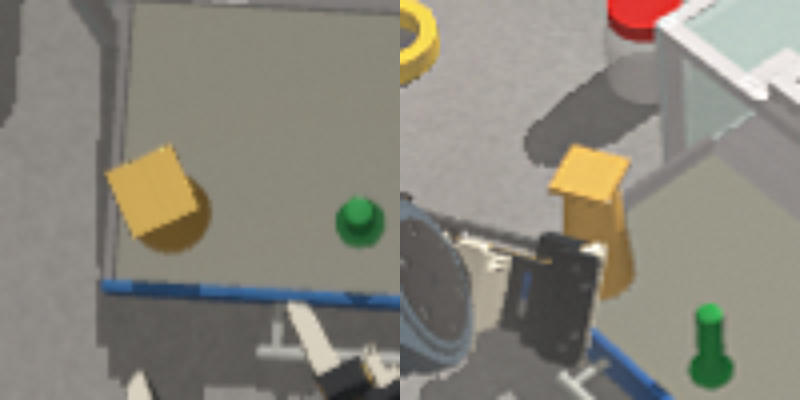

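The cup stands inverted on peg L, with foot centre at about (263,223) in top and (278,203) in side. I'll verify its height while planning the second cup.

```bash
python3 - <<'E'
from kin import *
s=bot.observe();q=s['joint_pos'];R0=s['tool_rot'];U=np.array([0,0,1])
T,S=snap('top'),snap('side');print("foot top",tri(T,(263,223),S,(277.75,203)))
B=np.array([.4196,-.3226,.0265]);Rg=rot(9.1,40,1);g=B+.019*Rg[:,2]
Rm=spin(rot(5,45,0),-90);m=np.array([.40,-.06,.28])
go(m,Rm)
q=path(q,[(m,Rm),(g+.12*U,Rg),(g,Rg),(g+.14*U,Rg),(g+.14*U,spin(Rg,90))])
P=np.array([.5423,-.0905,0])
for az in(0,15,30):
    Rp=rot(az,50,0);pl=P+[0,0,.0775]+.019*Rp[:,2]
    print(az);path(q,[(pl+.09*U,Rp),(pl,Rp),(pl-.16*Rp[:,2],Rp)])
E
```

```text
foot top (array([0.5557, 0.1674, 0.1279]), np.float64(0.002340906517470812))
t 15.5 shift [-0.0098 -0.3525 -0.4279] turn [ 0.0415  0.0844 -0.4205] rows>= 10.0
 q [-0.575 -0.315  2.387  0.889  0.594  1.842] maxstep 0.14 err 0.0
 q [-1.046  0.389  2.069  1.1    0.739 -0.504] maxstep 0.23 err 0.0
 q [-1.046  0.659  2.086  1.432  0.651 -0.934] maxstep 0.03 err 0.0
 q [-1.046  0.349  2.058  1.052  0.763 -0.438] maxstep 0.03 err 0.0
 q [-1.046  0.349  2.058  1.052  0.763  1.132] maxstep 0.1 err 0.0
0
 q [-0.388  0.309  2.256  2.271  0.389  2.146] maxstep 0.13 err 0.0
 q [-0.388  0.555  2.274  2.596  0.592  1.781] maxstep 0.04 err 0.0
 q [-0.583  0.095  2.511  2.056  0.497  2.201] maxstep 0.07 err 0.0
15
 q [-0.507  0.34   2.203  1.743  0.571  2.382] maxstep 0.1 err 0.0
 q [-0.507  0.571  2.22   2.078  0.655  1.974] maxstep 0.03 err 0.0
 q [-0.802  0.179  2.399  1.527  0.734  2.342] maxstep 0.04 err 0.0
30
 q [-0.584  0.39   2.113  1.414  0.767  2.448] maxstep 0.11 err 0.0
 q [-0.584  0.6    2.128  1.651  0.758  2.121] maxstep 0.02 err 0.0
 q [-0.886  0.289  2.229  1.221  0.935  2.369] maxstep 0.03 err 0.0
```

```bash
python3 -m pendant '[[-1,[-0.01,-0.353,-0.428],[0.042,0.084,-0.42]],[-1,[-0.01,-0.353,-0.428],[0.042,0.084,-0.42]],[-1,[-0.01,-0.353,-0.428],[0.042,0.084,-0.42]],[-1,[-0.01,-0.353,-0.428],[0.042,0.084,-0.42]],[-1,[-0.01,-0.353,-0.428],[0.042,0.084,-0.42]],[-1,[-0.01,-0.353,-0.428],[0.042,0.084,-0.42]],[-1,[-0.01,-0.353,-0.428],[0.042,0.084,-0.42]],[-1,[-0.01,-0.353,-0.428],[0.042,0.084,-0.42]],[-1,[-0.01,-0.353,-0.428],[0.042,0.084,-0.42]],[-1,[-0.01,-0.353,-0.428],[0.042,0.084,-0.42]],[-1,[-0.01,-0.353,-0.428],[0.042,0.084,-0.42]]]' | head -2
python3 - <<'E'
from kin import *
print(bot.observe()['joint_pos']);T=snap('top')
for m,a,ce in blobs(T,(10,120,90),(22,255,255),400):print(a,ce)
B=np.array([.4196,-.3226,.0265]);Rg=rot(9.1,40,1);g=B+.019*Rg[:,2];print(g);go(g+[0,0,.12],Rg)
E
```

```text
time_s: 16.6
eef_pos: [0.4, -0.0598, 0.2798]
[-0.5763 -0.3145  2.387   0.8931  0.5957  1.8336]
430 [264.7186 225.0465]
720 [447.7014 278.0111]
[ 0.4317 -0.3207  0.0119]
t 16.6 shift [0.6557 0.25   0.2759] turn [-0.0102 -0.0341 -0.5142] rows>= 11.0
```

```bash
python3 -m pendant '[[-1,[0.656,0.25,0.276],[-0.01,-0.034,-0.514]],[-1,[0.656,0.25,0.276],[-0.01,-0.034,-0.514]],[-1,[0.656,0.25,0.276],[-0.01,-0.034,-0.514]],[-1,[0.656,0.25,0.276],[-0.01,-0.034,-0.514]],[-1,[0.656,0.25,0.276],[-0.01,-0.034,-0.514]],[-1,[0.656,0.25,0.276],[-0.01,-0.034,-0.514]],[-1,[0.656,0.25,0.276],[-0.01,-0.034,-0.514]],[-1,[0.656,0.25,0.276],[-0.01,-0.034,-0.514]],[-1,[0.656,0.25,0.276],[-0.01,-0.034,-0.514]],[-1,[0.656,0.25,0.276],[-0.01,-0.034,-0.514]],[-1,[0.656,0.25,0.276],[-0.01,-0.034,-0.514]],[-1,[0.656,0.25,0.276],[-0.01,-0.034,-0.514]],[-1,[0.656,0.25,0.276],[-0.01,-0.034,-0.514]]]' | head -2
python3 - <<'E'
from kin import *
print(bot.observe()['joint_pos']);T,S=snap('top'),snap('side')
for m,a,ce in blobs(S,(10,120,90),(22,255,255),400):print(a,ce)
B=np.array([.4196,-.3226,.0265]);Rg=rot(9.1,40,1);g=B+.019*Rg[:,2];go(g,Rg)
g=np.hstack([cv2.resize(c['pixels'][y-60:y+60,x-60:x+60,::-1],(400,400)) for c,x,y in((T,445,280),(S,373,345))]);cv2.imwrite('pics/preB.png',g)
E
```

```text
time_s: 17.95
eef_pos: [0.4302, -0.3208, 0.1302]
[-1.051   0.3928  2.0706  1.104   0.7422 -0.5079]
7767 [ 27.3866 137.2379]
3231 [127.3603  30.4906]
688 [230.9985  42.3823]
455 [441.367  275.7978]
t 18.1 shift [-0.1879  0.0027  0.2288] turn [-0.0006 -0.0007 -0.0031] rows>= 3.0
```

View pics/preB.png

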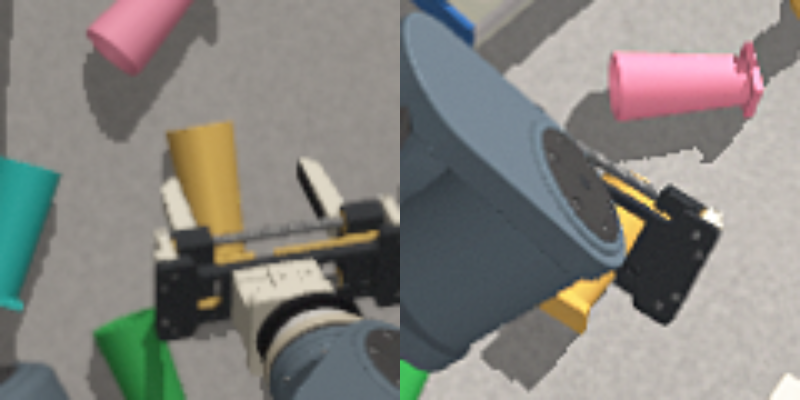

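The crop shows the brass cup at (205,180) between the open fingers once parallax is allowed for. The green cup at (140,350) and the pink cup lie clear. I'll descend and grip.

```bash
python3 -m pendant '[[-1,[-0.08,0.003,0.097],[0,0,0]],[-1,[-0.13,0.003,0.158],[0,0,0]],[-1,[-0.165,0.003,0.2],[0,0,-0.003]],[-1,[-0.188,0.003,0.228],[0,0,-0.003]],[-1,[-0.188,0.003,0.228],[0,0,-0.003]],[1,[-0.188,0.003,0.228],[0,0,-0.003]],[1,[-0.188,0.003,0.228],[0,0,-0.003]],[1,[-0.188,0.003,0.228],[0,0,-0.003]],[1,[-0.188,0.003,0.228],[0,0,-0.003]],[1,[-0.188,0.003,0.228],[0,0,-0.003]],[1,[-0.188,0.003,0.228],[0,0,-0.003]],[1,[-0.188,0.003,0.228],[0,0,-0.003]]]' 40
```

```text
time_s: 19.25
eef_pos: [0.431, -0.3213, 0.0136]
tool_rot: [[0.755, 0.158, 0.637], [0.121, -0.987, 0.101], [0.645, 0.001, -0.765]]
force: [-0.6, 0.4, 2.3]
grip_width: 0.0487
grasp_force: 39.8
```

Gripped at 48.7 mm, which matches the cup's mid-body diameter. I'll lift by 140 mm and spin by 90°.

```bash
python3 -m pendant '[[1,[0.05,0,-0.06],[0,0,0]],[1,[0.1,0,-0.12],[0,0,0]],[1,[0.16,0,-0.19],[0,0,0]],[1,[0.225,0,-0.268],[0,0,0]],[1,[0.225,0,-0.268],[0,0,0.5]],[1,[0.225,0,-0.268],[0,0,0.5]],[1,[0.225,0,-0.268],[0,0,0.5]],[1,[0.225,0,-0.268],[0,0,0.5]],[1,[0.225,0,-0.268],[0,0,0.5]],[1,[0.225,0,-0.268],[0,0,0.5]],[1,[0.225,0,-0.268],[0,0,0.5]],[1,[0.225,0,-0.268],[0,0,0.5]],[1,[0.225,0,-0.268],[0,0,0.5]],[1,[0.225,0,-0.268],[0,0,0.5]],[1,[0.225,0,-0.268],[0,0,0.5]]]'
python3 - <<'E'
from kin import *
q=bot.observe()['joint_pos'];print(q)
P=np.array([.5423,-.0905,0]);U=np.array([0,0,1])
Rp=rot(15,50,0);pl=P+[0,0,.0775]+.019*Rp[:,2];go(pl+.09*U,Rp);path(q,[(pl+.09*U,Rp)])
E
```

```text
time_s: 20.75
eef_pos: [0.4305, -0.321, 0.153]
tool_rot: [[0.154, -0.756, 0.636], [-0.988, -0.116, 0.102], [-0.004, -0.644, -0.765]]
force: [-0.5, -0.9, -2.2]
grip_width: 0.0483
grasp_force: 39.8
[-1.0499  0.3464  2.0587  1.0504  0.767   1.1372]
t 20.8 shift [-0.5301 -0.3095  0.2553] turn [ 0.0246 -0.0609  0.4735] rows>= 11.0
 q [-0.507  0.34   2.203  1.743  0.571  2.382] maxstep 0.1 err 0.0
```

```bash
python3 -m pendant '[[1,[-0.53,-0.31,0.255],[0.025,-0.061,0.474]],[1,[-0.53,-0.31,0.255],[0.025,-0.061,0.474]],[1,[-0.53,-0.31,0.255],[0.025,-0.061,0.474]],[1,[-0.53,-0.31,0.255],[0.025,-0.061,0.474]],[1,[-0.53,-0.31,0.255],[0.025,-0.061,0.474]],[1,[-0.53,-0.31,0.255],[0.025,-0.061,0.474]],[1,[-0.53,-0.31,0.255],[0.025,-0.061,0.474]],[1,[-0.53,-0.31,0.255],[0.025,-0.061,0.474]],[1,[-0.53,-0.31,0.255],[0.025,-0.061,0.474]],[1,[-0.53,-0.31,0.255],[0.025,-0.061,0.474]],[1,[-0.53,-0.31,0.255],[0.025,-0.061,0.474]],[1,[-0.53,-0.31,0.255],[0.025,-0.061,0.474]],[1,[-0.53,-0.31,0.255],[0.025,-0.061,0.474]]]'
python3 - <<'E'
from kin import *
P=np.array([.5423,-.0905,0])
Rp=rot(15,50,0);pl=P+[0,0,.0775]+.019*Rp[:,2];print(pl);go(pl,Rp)
T,S=snap('top'),snap('side')
for n,c in(("top",T),("side",S)): print(n,[(ce.round(1),a,cv2.boundingRect(m.astype(np.uint8))) for m,a,ce in blobs(c,(10,120,90),(22,255,255),200)])
g=np.hstack([cv2.resize(c['pixels'][y-50:y+50,x-50:x+50,::-1],(400,400)) for c,x,y in((T,362,225),(S,338,250))]);cv2.imwrite('pics/hovB.png',g)
E
```

```text
time_s: 22.05
eef_pos: [0.5557, -0.0865, 0.1551]
tool_rot: [[-0.618, -0.264, 0.74], [-0.174, 0.965, 0.198], [-0.767, -0.006, -0.642]]
force: [-1.0, 0.5, -1.9]
grip_width: 0.0482
grasp_force: 39.8
[ 0.5564 -0.0867  0.0653]
t 22.1 shift [0.1712 0.0004 0.1453] turn [-0.      0.0003  0.0026] rows>= 2.0
top [(array([441.9, 162.7]), np.int32(361), (431, 151, 23, 24)), (array([264.7, 225. ]), np.int32(430), (252, 212, 25, 26)), (array([366. , 224.7]), np.int32(460), (355, 212, 23, 27)), (array([ 17. , 363.8]), np.int32(980), (0, 340, 38, 46)), (array([ 16.6, 438.3]), np.int32(387), (0, 422, 37, 33))]
side [(array([ 29. , 138.3]), np.int32(8965), (0, 0, 84, 241)), (array([126.9,  22.6]), np.int32(2462), (88, 0, 76, 60)), (array([231.6,  46.2]), np.int32(747), (221, 0, 22, 102)), (array([441.4, 275.8]), np.int32(459), (430, 255, 22, 38))]
```

View pics/hovB.png

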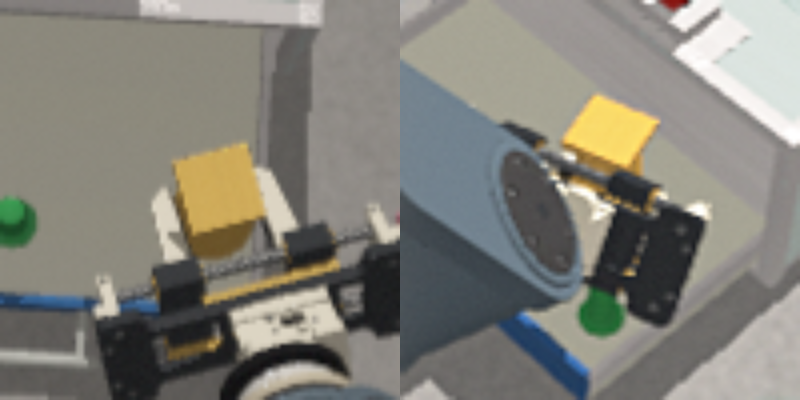

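```bash
python3 -c "
from go import *
T=snap('top');print(plane(T,366.75,222,.2255))"
python3 -m pendant '[[1,[0.05,0,0.042],[0,0,0]],[1,[0.1,0,0.085],[0,0,0]],[1,[0.14,0,0.119],[0,0,0]],[1,[0.16,0,0.136],[0,0,0]],[1,[0.171,0,0.145],[0,0,0.002]],[1,[0.171,0,0.145],[0,0,0.002]]]'
```

```text
[ 0.5461 -0.0884  0.2255]
time_s: 22.8
eef_pos: [0.5568, -0.0869, 0.0655]
tool_rot: [[-0.62, -0.258, 0.741], [-0.164, 0.966, 0.198], [-0.767, 0.001, -0.641]]
force: [-0.2, -0.0, -0.9]
grip_width: 0.0483
grasp_force: 39.8
```

```bash
python3 -m pendant '[[-1,[0,0,0],[0,0,0]],[-1,[0,0,0],[0,0,0]],[-1,[0,0,0],[0,0,0]],[-1,[0,0,0],[0,0,0]],[-1,[0,0,0],[0,0,0]],[-1,[0,0,-0.05],[0,0,0]],[-1,[0,0,-0.1],[0,0,0]],[-1,[0,0,-0.2],[0,0,0]],[-1,[0,0,-0.3],[0,0,0]],[-1,[0,0,-0.4],[0,0,0]],[-1,[0,0,-0.5],[0,0,0]],[-1,[0,0,-0.5],[0,0,0]]]'
python3 - <<'E'
from kin import *
s=bot.observe();print(s['joint_pos'])
T,S=snap('top'),snap('side')
for n,c in(("top",T),("side",S)): print(n,[(ce.round(1),a,cv2.boundingRect(m.astype(np.uint8))) for m,a,ce in blobs(c,(10,120,90),(22,255,255),200)])
g=np.hstack([cv2.resize(c['pixels'][y-60:y+60,x-80:x+80,::-1],(400,300)) for c,x,y in((T,316,225),(S,310,235))]);cv2.imwrite('pics/relB.png',g)
E
```

```text
time_s: 24.0
eef_pos: [0.4067, -0.1277, 0.1961]
tool_rot: [[-0.619, -0.255, 0.743], [-0.166, 0.967, 0.194], [-0.768, -0.004, -0.641]]
force: [0.9, -0.2, -0.1]
grip_width: 0.093
grasp_force: 0.0
[-0.9082  0.0627  2.4198  1.3583  0.805   2.4606]
top [(array([441.9, 162.6]), np.int32(362), (431, 151, 23, 24)), (array([264.8, 224. ]), np.int32(433), (252, 211, 26, 26)), (array([363.5, 229.7]), np.int32(411), (353, 218, 23, 24)), (array([ 17.1, 365.3]), np.int32(403), (0, 351, 37, 31))]
side [(array([14.4, 74.7]), np.int32(2749), (0, 0, 43, 138)), (array([129.2,  26.2]), np.int32(2914), (90, 0, 74, 62)), (array([231.7,  47. ]), np.int32(760), (221, 0, 22, 103)), (array([278.7, 214.9]), np.int32(547), (268, 196, 21, 38)), (array([ 10.3, 222.4]), np.int32(552), (0, 204, 33, 37)), (array([338.4, 266.7]), np.int32(597), (328, 246, 23, 40)), (array([441.5, 275.8]), np.int32(468), (430, 255, 22, 38))]
```

View pics/relB.png

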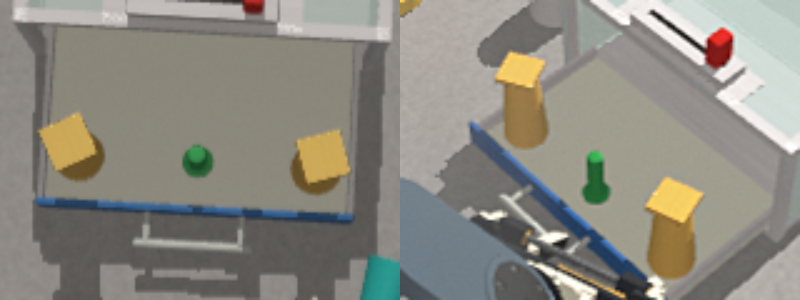

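```bash
python3 - <<'E'
from kin import *
s=bot.observe();q=s['joint_pos'];R0=s['tool_rot']
T,S=snap('top'),snap('side');print(tri(T,(365.2,227.8),S,(340.4,255)))
gt=[(ce,a) for m,a,ce in blobs(T,(55,120,40),(80,255,255),50)][:1];print(gt,plane(T,*gt[0][0],.04))
y=np.array([.044,.999,0]);x=np.array([.999,-.044,0])
h=np.array([.455,.043,.0]);
for fl in(0,1):
    R=rot(-2.5,8,fl);pre=h-.04*x+[0,0,.03]
    print(fl);go(pre+[-.02,0,.17],R);path(q,[(pre+[-.02,0,.17],R),(pre,R),(pre+.2*x,R)])
E
```

```text
(array([ 0.5454, -0.0923,  0.1268]), np.float64(0.0024173324753341587))
[(array([314.5825, 229.0777]), np.int32(103))] [0.5507 0.0387 0.04  ]
0
t 24.2 shift [-0.0621  0.4212  0.0489] turn [0.0487 0.2317 0.0863] rows>= 6.0
 q [-0.059 -0.002  2.513  1.825  0.07   2.87 ] maxstep 0.16 err 0.51
 q [-0.056  0.434  2.376  1.829  0.07   2.87 ] maxstep 0.03 err 0.2114
 q [-0.053  0.625  2.014  1.831  0.07   2.87 ] maxstep 0.02 err 0.3812
1
t 24.2 shift [-0.0621  0.4212  0.0489] turn [-0.3275  0.0689 -0.8523] rows>= 20.0
 q [-0.     0.021  2.122 -0.008  0.86   1.619] maxstep 0.11 err 0.0
 q [-0.     0.412  2.212 -0.016  0.378  1.629] maxstep 0.03 err 0.0
 q [-0.015  0.655  1.708 -0.007  0.639  1.604] maxstep 0.04 err 0.0
```

```bash
python3 -m pendant '[[1,[-0.062,0.42,0.049],[-0.163,0.034,-0.425]],[1,[-0.062,0.42,0.049],[-0.163,0.034,-0.425]],[1,[-0.062,0.42,0.049],[-0.163,0.034,-0.425]],[1,[-0.062,0.42,0.049],[-0.163,0.034,-0.425]],[1,[-0.062,0.42,0.049],[-0.163,0.034,-0.425]],[1,[-0.062,0.42,0.049],[-0.163,0.034,-0.425]],[1,[-0.062,0.42,0.049],[-0.163,0.034,-0.425]],[1,[-0.062,0.42,0.049],[-0.163,0.034,-0.425]],[1,[-0.062,0.42,0.049],[-0.163,0.034,-0.425]],[1,[-0.062,0.42,0.049],[-0.163,0.034,-0.425]],[1,[-0.062,0.42,0.049],[-0.327,0.069,-0.852]],[1,[-0.062,0.42,0.049],[-0.327,0.069,-0.852]],[1,[-0.062,0.42,0.049],[-0.327,0.069,-0.852]],[1,[-0.062,0.42,0.049],[-0.327,0.069,-0.852]],[1,[-0.062,0.42,0.049],[-0.327,0.069,-0.852]],[1,[-0.062,0.42,0.049],[-0.327,0.069,-0.852]],[1,[-0.062,0.42,0.049],[-0.327,0.069,-0.852]],[1,[-0.062,0.42,0.049],[-0.327,0.069,-0.852]],[1,[-0.062,0.42,0.049],[-0.327,0.069,-0.852]],[1,[-0.062,0.42,0.049],[-0.327,0.069,-0.852]]]'
python3 - <<'E'
from kin import *
print(bot.observe()['joint_pos'])
R=rot(-2.5,8,1);go([.415,.045,.027],R);go([.44,.044,.027],R)
E
```

```text
time_s: 26.2
eef_pos: [0.3947, 0.0458, 0.199]
tool_rot: [[0.99, -0.037, 0.137], [-0.036, -0.999, -0.007], [0.138, 0.002, -0.99]]
force: [-0.2, -0.1, -0.4]
grip_width: 0.0003
grasp_force: 0.0
[ 0.0033  0.023   2.1218 -0.0096  0.8589  1.6165]
t 26.2 shift [-0.009  -0.0007  0.433 ] turn [0.0003 0.0005 0.0022] rows>= 4.0
t 26.2 shift [ 0.053  -0.0005  0.4416] turn [0.0003 0.0005 0.0022] rows>= 4.0
```

```bash
python3 -m pendant '[[1,[-0.009,0,0.1],[0,0,0.002]],[1,[-0.009,0,0.2],[0,0,0.002]],[1,[-0.009,0,0.3],[0,0,0.002]],[1,[-0.009,0,0.38],[0,0,0.002]],[1,[-0.009,0,0.433],[0,0,0.002]],[1,[-0.009,0,0.433],[0,0,0.002]]]'
python3 -m pendant '[[1,[0.03,0,0.004],[0,0,0]],[1,[0.06,0,0.008],[0,0,0]],[1,[0.08,0,0.011],[0,0,0]],[1,[0.1,0,0.014],[0,0,0]],[1,[0.13,0,0.018],[0,0,0]],[1,[0.16,0,0.022],[0,0,0]],[1,[0.19,0,0.026],[0,0,0]],[1,[0.23,0,0.032],[0,0,0]],[1,[0.27,0,0.037],[0,0,0]],[1,[0.31,0,0.043],[0,0,0]],[1,[0.35,0,0.049],[0,0,0]],[1,[0.39,0,0.054],[0,0,0]],[1,[0.42,0,0.058],[0,0,0]],[1,[0.44,0,0.061],[0,0,0]]]'
```

```text
time_s: 26.8
eef_pos: [0.4136, 0.0442, 0.025]
tool_rot: [[0.99, -0.05, 0.133], [-0.049, -0.999, -0.006], [0.133, -0.001, -0.991]]
force: [-0.5, 0.2, 0.9]
grip_width: 0.0006
grasp_force: 0.0
time_s: 28.2
eef_pos: [0.594, 0.0338, 0.0288]
tool_rot: [[0.989, -0.052, 0.14], [-0.051, -0.999, -0.007], [0.14, -0.001, -0.99]]
force: [-3.2, 1.2, 1.1]
grip_width: 0.0004
grasp_force: 1.8
```

```bash
python3 -m pendant '[[1,[0.015,0,0.002],[0,0,0]],[1,[0.03,0,0.004],[0,0,0]],[1,[0.03,0,0.004],[0,0,0]]]' | sed -n 1,4p
python3 -m pendant '[[1,[0.01,0,0.001],[0,0,0]],[1,[0.02,0,0.003],[0,0,0]],[1,[0.02,0,0.003],[0,0,0]]]'| sed -n 1,4p
python3 -m pendant '[[1,[0.01,0,0.001],[0,0,0]],[1,[0.02,0,0.003],[0,0,0]],[1,[0.02,0,0.003],[0,0,0]]]'| sed -n 1,4p
```

```text
time_s: 28.5
eef_pos: [0.606, 0.033, 0.0292]
tool_rot: [[0.989, -0.052, 0.142], [-0.051, -0.999, -0.007], [0.142, -0.0, -0.99]]
force: [0.3, -0.6, 0.3]
time_s: 28.8
eef_pos: [0.6086, 0.033, 0.0278]
tool_rot: [[0.99, -0.051, 0.129], [-0.051, -0.999, -0.007], [0.13, -0.0, -0.992]]
force: [-22.0, 0.9, 10.8]
time_s: 29.1
eef_pos: [0.6092, 0.0331, 0.0254]
tool_rot: [[0.992, -0.051, 0.112], [-0.051, -0.999, -0.006], [0.112, 0.0, -0.994]]
force: [-55.1, 3.5, 28.4]
```

```bash
python3 -m pendant '[[1,[-0.03,0,-0.004],[0,0,0]],[1,[-0.09,0,-0.012],[0,0,0]],[1,[-0.15,0,-0.02],[0,0,0]],[1,[-0.2,0,-0.1],[0,0,0]],[1,[-0.25,0,-0.2],[0,0,0]],[1,[-0.3,0,-0.32],[0,0,0]],[1,[-0.35,0,-0.45],[0,0,0]],[1,[-0.4,0,-0.57],[0,0,0]],[1,[-0.4,0,-0.7],[0,0,0]],[1,[-0.4,0,-0.7],[0,0,0]]]' | sed -n 1,4p
python3 - <<'E'
from kin import *
print(bot.observe()['joint_pos'])
T,S=snap('top'),snap('side')
R={"brass":((10,120,90),(22,255,255)),"green":((55,120,40),(80,255,255)),"red":((0,170,120),(6,255,255))}
for n,c in(("top",T),("side",S)):
  for k,(lo,hi) in R.items(): print(n,k,[(ce.round(1),a,cv2.boundingRect(m.astype(np.uint8))) for m,a,ce in blobs(c,lo,hi,30) if 240<ce[0]<400 and 130<ce[1]<300])
g=np.hstack([cv2.resize(c['pixels'][y-60:y+60,x-80:x+80,::-1],(400,300)) for c,x,y in((T,316,180),(S,340,210))]);cv2.imwrite('pics/home.png',g)
E
```

```text
time_s: 30.1
eef_pos: [0.4249, 0.0424, 0.2893]
tool_rot: [[0.987, -0.052, 0.15], [-0.051, -0.999, -0.007], [0.15, -0.001, -0.989]]
force: [1.1, -0.0, -0.6]
[-0.0056 -0.0354  1.9402 -0.0069  1.0862  1.6195]
top brass []
top green []
top red [(array([337. , 161.5]), np.int32(70), (334, 157, 7, 10))]
side brass [(array([317.9, 196.9]), np.int32(263), (311, 184, 16, 23)), (array([374.7, 242.8]), np.int32(212), (369, 231, 13, 24))]
side green [(array([346.9, 219.3]), np.int32(103), (342, 210, 10, 17))]
side red [(array([289.8, 161. ]), np.int32(183), (282, 155, 18, 15)), (array([357.2, 193.4]), np.int32(101), (353, 187, 10, 15))]
```

View pics/home.png

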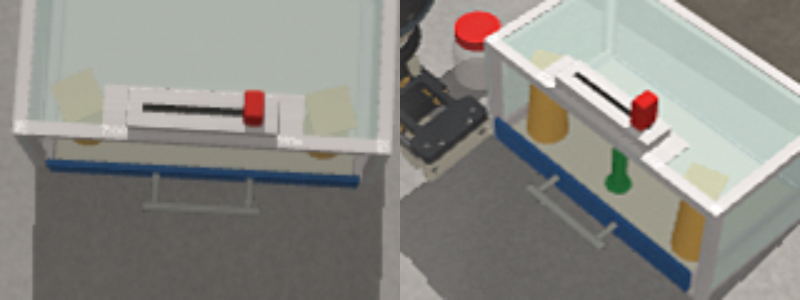

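The tray is home with the panel flush and both cups inverted inside. The lock's red grip is at its right end, at crop (254,107). I'll move beside it on the right.

```bash
python3 - <<'E'
from kin import *
T,S=snap('top'),snap('side');print(tri(T,(337,161.5),S,(357.2,193.4)),plane(T,337,161.5,.205),"panel",plane(T,316,190.5,.048))
q=bot.observe()['joint_pos'];R=rot(-2.5,0,1);go([.693,-.085,.29],R);path(q,[([.693,-.085,.29],R),([.693,-.085,.19],R),([.699,.06,.19],R)])
E
```

```text
(array([ 0.6972, -0.0165,  0.1969]), np.float64(0.003696512067213888)) [ 0.6967 -0.0176  0.205 ] panel [0.6545 0.0357 0.048 ]
t 30.3 shift [0.6847 0.2831 0.0779] turn [ 0.0001 -0.0446 -0.0026] rows>= 6.0
 q [-0.189  0.582  1.121  0.     1.438  1.426] maxstep 0.07 err 0.0
 q [-0.189  0.65   1.247 -0.     1.244  1.426] maxstep 0.01 err 0.0
 q [0.019 0.657 1.236 0.    1.249 1.634] maxstep 0.01 err 0.0
```

```bash
python3 -m pendant '[[1,[0.685,0.283,0.078],[0,-0.045,-0.003]],[1,[0.685,0.283,0.078],[0,-0.045,-0.003]],[1,[0.685,0.283,0.078],[0,-0.045,-0.003]],[1,[0.685,0.283,0.078],[0,-0.045,-0.003]],[1,[0.685,0.283,0.078],[0,-0.045,-0.003]],[1,[0.685,0.283,0.078],[0,-0.045,-0.003]],[1,[0.685,0.283,0.078],[0,-0.045,-0.003]],[1,[0.685,0.283,0.078],[0,-0.045,-0.003]],[1,[0.685,0.283,0.078],[0,-0.045,-0.003]]]' | sed -n 1,4p
python3 - <<'E'
from kin import *
R=rot(-2.5,0,1);go([.694,-.085,.19],R);go([.700,.057,.19],R)
E
```

```text
time_s: 31.2
eef_pos: [0.6924, -0.0843, 0.2898]
tool_rot: [[0.999, -0.042, -0.003], [-0.042, -0.999, 0.0], [-0.003, -0.0, -1.0]]
force: [-0.4, -0.0, 0.6]
t 31.2 shift [0.0048 0.0015 0.2494] turn [-0.0001  0.0009  0.0005] rows>= 2.0
t 31.2 shift [ 0.0049 -0.3538  0.2495] turn [-0.0001  0.0009  0.0005] rows>= 4.0
```

```bash
python3 -m pendant '[[1,[0.005,0,0.08],[0,0,0]],[1,[0.005,0,0.16],[0,0,0]],[1,[0.005,0,0.22],[0,0,0]],[1,[0.005,0,0.25],[0,0,0]],[1,[0.005,0,0.25],[0,0,0]],[1,[0.005,-0.04,0.25],[0,0,0]],[1,[0.005,-0.08,0.25],[0,0,0]],[1,[0.005,-0.12,0.25],[0,0,0]],[1,[0.005,-0.16,0.25],[0,0,0]],[1,[0.005,-0.2,0.25],[0,0,0]],[1,[0.005,-0.24,0.25],[0,0,0]],[1,[0.005,-0.28,0.25],[0,0,0]],[1,[0.005,-0.32,0.25],[0,0,0]],[1,[0.005,-0.33,0.25],[0,0,0]],[1,[0.005,-0.33,0.25],[0,0,0]]]'
python3 -m pendant '[[1,[0,-0.01,0],[0,0,0]],[1,[0,-0.02,0],[0,0,0]],[1,[0,-0.02,0],[0,0,0]]]' | sed -n 1,4p
```

```text
time_s: 32.7
eef_pos: [0.7005, 0.0479, 0.1908]
tool_rot: [[0.999, -0.041, -0.001], [-0.041, -0.999, 0.0], [-0.001, -0.0, -1.0]]
force: [-0.2, -1.1, -0.1]
grip_width: 0.0008
grasp_force: 0.0
time_s: 33.0
eef_pos: [0.7008, 0.055, 0.1908]
tool_rot: [[0.999, -0.042, -0.001], [-0.042, -0.999, -0.0], [-0.001, 0.0, -1.0]]
force: [0.2, -0.3, 0.0]
```

```bash
for i in 1 2 ; do python3 -m pendant '[[1,[0,-0.01,0],[0,0,0]],[1,[0,-0.015,0],[0,0,0]],[1,[0,-0.015,0],[0,0,0]]]' | sed -n '1,2p;4p'; done
```

```text
time_s: 33.3
eef_pos: [0.701, 0.0563, 0.1911]
force: [-2.8, -22.5, 0.4]
time_s: 33.6
eef_pos: [0.7011, 0.0572, 0.1913]
force: [-7.4, -46.6, 3.7]
```

The force rose at the end stop. I'll back off, retreat and check.

```bash
python3 -m pendant '[[1,[0,0.03,0],[0,0,0]],[1,[0,0.09,0],[0,0,0]],[1,[0,0.12,-0.08],[0,0,0]],[1,[0,0.12,-0.2],[0,0,0]],[1,[-0.1,0.12,-0.3],[0,0,0]],[1,[-0.2,0.12,-0.35],[0,0,0]],[1,[-0.3,0.12,-0.35],[0,0,0]],[1,[-0.42,0.12,-0.35],[0,0,0]],[1,[-0.54,0.12,-0.35],[0,0,0]],[1,[-0.66,0.12,-0.35],[0,0,0]],[1,[-0.7,0.12,-0.35],[0,0,0]],[1,[-0.7,0.12,-0.35],[0,0,0]]]' | sed -n '1,2p;4p'
python3 - <<'E'
from kin import *
T,S=snap('top'),snap('side')
r=lambda c:[(ce.round(1),a) for m,a,ce in blobs(c,(0,170,120),(6,255,255),30) if 250<ce[0]<400 and 130<ce[1]<250]
print(r(T),r(S))
for ce,a in r(T): print(plane(T,*ce,.205))
g=np.hstack([cv2.resize(c['pixels'][y-60:y+60,x-80:x+80,::-1],(400,300)) for c,x,y in((T,316,180),(S,340,210))]);cv2.imwrite('pics/end.png',g)
E
```

```text
time_s: 34.8
eef_pos: [0.4185, 0.031, 0.3321]
force: [0.5, -0.3, 0.5]
[(array([295.7, 159. ]), np.int32(78))] [(array([289.8, 161. ]), np.int32(184)), (array([332.2, 175. ]), np.int32(88))]
[0.7022 0.0829 0.205 ]
```

View pics/end.png

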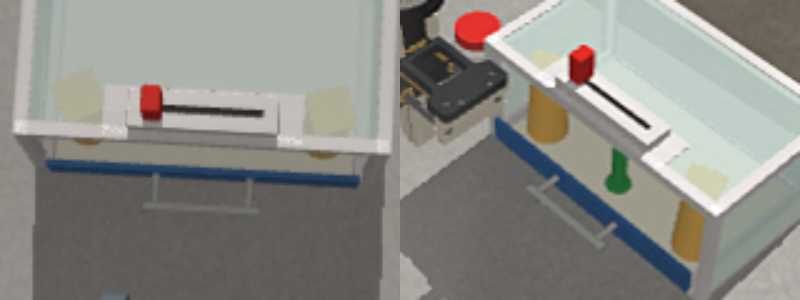

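The red grip is now at the left end of its slot, 100 mm from where it started. The tray is still home and both cups stand on their pegs. Handing in.

```bash
python3 -c "
from cell import bot
print(bot.job_done())"
```

```text
the job is handed in; nothing more can be done
None
```

I handed the job in at about 35 s: both brass cups stand upside down on pegs, the tray is pushed home, the red lock is at its left end stop, and nothing else was touched; the hand-in returned no verdict.

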